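# Sort the paste syringes by plunger and set the empty one up for filling

### The job

Three paste syringes lie on the decorating bench: one is full (plunger drawn right out), one is empty (plunger pushed right in) and one is half used. Lay the empty one in the filling cradle, nozzle forward with its flange in the slot, let go of it, and then take it by the plunger and draw that fully out, ready for filling; lay the full one flat inside the shallow tray with its plunger still out. Leave the half-used syringe and the other things where they are.

Things in the scene. Friction and masses are not known exactly. Their poses are not given: they have to be found in the camera images.
- syringe_a_centre (a point): One of three identical paste syringes lying flat on the bench (0.2 kg), told apart only by plunger position. This point: centre of its white barrel (40 mm diameter, 82 mm long), 20 mm above what it lies on; x along the axis to the nozzle, z up. At the rear, x = -41 to -47 mm, a flange 68 mm wide, 40 mm tall, flat underneath so it cannot roll.
- syringe_a_nozzle (a point): Tip of the nozzle (14 mm diameter, 12 mm long) of syringe_a, on the axis 53 mm ahead of the barrel's centre.
- plunger_a_thumb (a point): Centre of the grey thumb plate (36 mm diameter, 5 mm thick) at the rear end of syringe_a's plunger; same axes as the syringe. Ahead of the plate is a round grey rod 22 mm in diameter, bare for 45 mm up to the flange when fully in, 93 mm when fully out. A grip across the rod just ahead of the plate can draw it.
- plunger_a (a joint): How far syringe_a's plunger is drawn out: 0 m fully in (syringe 150 mm long), 0.048 m at the stop, fully out (198 mm long). It slides stiffly (4 N) and stays where left; on the bare bench the whole syringe would be dragged along, so draw it in the cradle.
- syringe_b_centre (a point): Centre of the barrel of another syringe, same shape and axes as syringe_a.
- syringe_b_nozzle (a point): Tip of the nozzle (14 mm diameter, 12 mm long) of syringe_b, on the axis 53 mm ahead of the barrel's centre.
- plunger_b_thumb (a point): Centre of the thumb plate of syringe_b's plunger, as for syringe_a.
- plunger_b (a joint): How far syringe_b's plunger is drawn out: 0 m fully in (syringe 150 mm long), 0.048 m at the stop, fully out (198 mm long). Slides as for syringe_a.
- syringe_c_centre (a point): Centre of the barrel of another syringe, same shape and axes as syringe_a.
- syringe_c_nozzle (a point): Tip of the nozzle (14 mm diameter, 12 mm long) of syringe_c, on the axis 53 mm ahead of the barrel's centre.
- plunger_c_thumb (a point): Centre of the thumb plate of syringe_c's plunger, as for syringe_a.
- plunger_c (a joint): How far syringe_c's plunger is drawn out: 0 m fully in (syringe 150 mm long), 0.048 m at the stop, fully out (198 mm long). Slides as for syringe_a.
- cradle_seat (a point): Filling cradle fixed to the bench: wooden base 110 x 96 mm, 10 mm thick, two pairs of cheeks (34 mm tall, 10 mm thick, 50 mm between) centred 33 mm ahead of and 32 mm behind this point; fingers fit between the pairs. This point: where the barrel's centre lies when seated, 30 mm above the bench; x forward, where the nozzle must point, z up.
- cradle_slot (a point): Middle of the flange slot, 44 mm behind the seat at the same height, same axes: a gap 13.5 mm long, open above, between the rear cheeks and a yoke of two aluminium posts (40 mm tall, 6 mm thick, 32 mm between them for the rod). The flange is let down into it; the yoke holds the syringe back when its plunger is drawn.
- tray_floor (a point): Shallow plywood tray fixed to the bench: outside 272 x 152 mm, 32 mm tall, walls 6 mm. This point: centre of its inner floor, 6 mm above the bench; x along the long side, z up. The full syringe fits lying lengthwise, either way round, its barrel's centre about 46 mm off the tray's centre, towards its nozzle.
- paint_jar: Closed amber glass jar with a white lid, 64 mm across, 85 mm tall; bystander, leave alone. Origin at the centre of its underside.
- glue_bottle: White squeeze bottle with a yellow cap, 60 mm across, 150 mm tall; bystander, leave alone. Origin at the centre of its underside.
- paste_tub: Open white tub, 84 mm across, 60 mm tall; bystander, leave alone. Origin at the centre of its underside.
Things that resemble listed ones, but are neither listed nor needed, are in the scene too. Leave any blue look-alike of the part that bears syringe_b_centre alone. There is more than one size of the part that bears cradle_seat; the job needs the smaller.

How it is judged:
By the outcome, as a careful person would: the job done as asked, in the order asked, and still so for the second after the job is handed in, with the robot touching nothing.
It also fails if it takes over 61 s, if anything falls off the work surface, if the arm or the gripper's body presses on something with over 40 N, if the wrist force passes 120 N, or if a joint passes its speed limit or range.

### The arm

A 6-joint arm with a two-finger parallel gripper is mounted at the origin on the work surface. World frame = base frame: x ahead of the robot, y to its left, z up, the work surface at z = 0. Lengths are in m, angles in rad, forces in N, time in s.
With the tool pointing down it reaches from about 0.325 to 0.775 m from the base axis. Payload 5.5 kg.
Tool frame: the origin (TCP) lies between the finger pads; the fingertips stand 11 mm ahead of it and the grasp point (between the pads) lies 8 mm behind it; x points along the fingers, y is the direction in which the jaws open and shut, and the axes are right-handed (so a half turn about x gives the same grasp; the last joint's range is limited). The gripper opens to 88 mm and grips with 3 to 60 N. Pads are 20 mm wide; open, the fingers measure 115 mm over their backs; the gripper's body (75 mm by 178 mm) begins 61 mm behind the grasp point.
Start: joints at [-1.378, 0.091, 1.231, -0, 1.82, -0.057], TCP at [0.148, -0.581, 0.234] pointing down, gripper open.
Joint ranges: [-2.87, 2.87], [-0.86, 2.18], [0.17, 2.46], [-1.51, 4.65], [0.06, 2.69], [-2.65, 2.65]. Speed limits (rad/s): [2.57, 2.57, 3.01, 3.14, 3.14, 3.14].

### API

Orientations are given as a unit quaternion [x, y, z, w].
In Python, from station import sensors, viewer, robot gives the robot as it stands.
- The arm moves only by the tool step_arm, never from a script. Its argument "increments" is a list of rows, each an object with "hand": the finger opening in mm, from 0 to 87.8; "delta_pos": the shift along the world's x, y, z normalised to -1 to 1, where 1 is 20 cm, a list of three; "rotation": the turn, a rotation vector about the world's x, y, z normalised to -1 to 1, where 1 is 120 degrees, a list of three. A call has exactly 5 rows; each row shifts and turns the pose as measured when the row begins; what a row does not reach is not made up. A row lasts 1/10 s, in which the tool goes at most 50 mm and 8.59 degrees, less where a joint would pass 70% of its speed; a pose out of reach is approached as far as the arm can. A call with a number of a shift or a turn outside -1 to 1 is refused whole. A call with a gripper value outside its range is refused whole. The fingers move at their own pace and stop on an object; "grip_force" is the grip in N (left out, the last holds). Time passes only in rows, so rows that do not move let the fingers close, or fill a call up. It gives the time, the measured TCP pose, the force and the opening at its end, in the units of the state.
- sensors.read_state(): the state, without advancing time (a new reading comes with each control period).
- viewer.capture(name): name is "scene" or "top"; returns the picture (420x560x3 uint8, blue, green, red); there is no depth.
- viewer.camera_params(name): a dict with "vfov" (degrees; the focal length in pixels is half the picture's height over the tangent of half this angle, whatever the lens; pixels are square), "cx", "cy" (the principal point, pixels), "R" (3x3) and "t" (3): a world point X has camera coordinates R X + t. Camera axes: x right, y down, z forward; pixel columns grow to the right and rows downward; lengths in m; the calibration is good to about 2 mm. A picture is of the moment at which its call begins. camera_params takes no time and is no camera call.
- robot.hand_in(): hands the job in, once; it reports no verdict.
The state is a dict: "time_s": time; "joint_positions": joint angles; "dq": joint speeds; "tau": joint torques, N m; "ee_pos": TCP position; "tcp_rot": TCP orientation; "wrist_force": force on the tool from outside, world axes, zero at the start; "wrist_torque": the same for the moment, N m; "gripper_width": finger opening in m.
Only numpy, scipy, OpenCV 4.12 (cv2) and the standard library are available. Lean on these libraries where they do the work, as an engineer would, in place of code of your own. Each camera call takes 0.05 s, during which the arm holds its last target.

## Working session

There is one attempt and no reset: what is moved stays moved. The work goes in short steps, Python scripts to look and compute and a tool call to move; the robot and the scene stay as the last step left them, time stands still between calls to the robot, and variables do not carry over. Pictures are saved under pics/ and viewed, and the job is handed in when it is done.

Besides the shell and the picture viewer there is one more tool, called after ">>>" as name(argument=value, ...) on one line, values as JSON. step_arm: Moves the arm, as the interface text tells. Its arguments: {"type":"object","properties":{"increments":{"type":"array"},"grip_force":{"type":"number"}},"required":["increments"]}

```bash
mkdir -p pics; ls; python3 - <<'E'
from station import sensors, viewer, robot
import cv2
s=sensors.read_state();print(s)
for n in("scene","top"):
    im=viewer.capture(n);cv2.imwrite(f"pics/{n}0.png",im)
    print(n,viewer.camera_params(n))
E
```

```text
pics
{'time_s': 0.0, 'joint_positions': array([-1.37772324e+00,  9.18184394e-02,  1.23188135e+00, -2.43284540e-05,
        1.81982368e+00, -5.67095713e-02]), 'dq': array([ 0.00098116,  0.00128294, -0.0017144 , -0.00104958, -0.0013198 ,
       -0.00102105]), 'tau': array([-2.23671654e-03, -4.46444464e+01, -4.06448007e+01,  6.95820549e-02,
        2.90611479e-02, -1.42787535e-04]), 'ee_pos': array([ 0.14824556, -0.58110002,  0.23253364]), 'tcp_rot': array([-0.70154438, -0.08876046,  0.70165404, -0.08739948]), 'wrist_force': array([-0.50611913,  0.13488478,  0.50143812]), 'wrist_torque': array([ 0.00368699, -0.00094655, -0.04374649]), 'gripper_width': 0.08766651556767814}
scene {'vfov': 51.06205024441055, 'cx': 282.1737180244382, 'cy': 214.67632650782417, 'R': array([[ 0.31893862,  0.94748263,  0.02355459],
       [ 0.52089779, -0.15447221, -0.83952595],
       [-0.79179773,  0.28002678, -0.54280877]]), 't': array([-0.09971489, -0.2226242 ,  1.78398665])}
top {'vfov': 56.815956170758575, 'cx': 283.6872717846326, 'cy': 214.3309370706616, 'R': array([[ 0.00951646, -0.99971973,  0.02167706],
       [-0.997673  , -0.01095613, -0.06729445],
       [ 0.06751309, -0.02098621, -0.99749765]]), 't': array([-0.10065142,  0.50102719,  1.21614103])}
```

View pics/scene0.png

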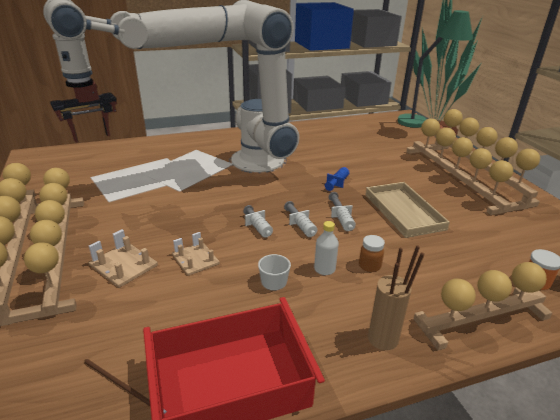

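View pics/top0.png

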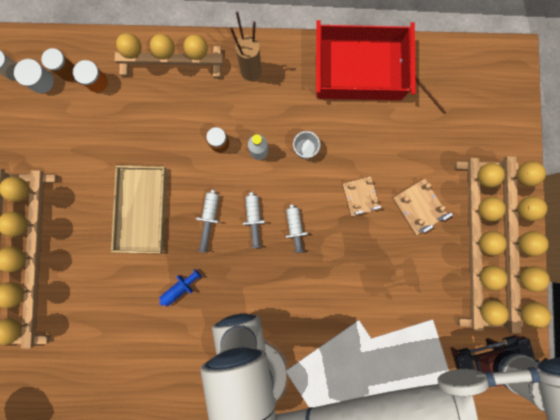

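The top view shows three syringes at (209,220), (254,220) and (296,228). Their lengths are about 60, 54 and 46 px, so they look full, half used and empty. There is a blue look-alike at (180,288). The cradles are at (362,197), smaller, and (424,206), larger. The tray is at (140,210). I'll enlarge to confirm.

```bash
python3 - <<'E'
import cv2
im=cv2.imread("pics/top0.png")
c=im[180:260,190:320];cv2.imwrite("pics/c1.png",cv2.resize(c,None,fx=6,fy=6,interpolation=cv2.INTER_CUBIC))
c=im[165:245,335:460];cv2.imwrite("pics/c2.png",cv2.resize(c,None,fx=6,fy=6,interpolation=cv2.INTER_CUBIC))
c=im[155:265,100:180];cv2.imwrite("pics/c3.png",cv2.resize(c,None,fx=5,fy=5,interpolation=cv2.INTER_CUBIC))
E
```

```text
(no output)
```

View pics/c1.png

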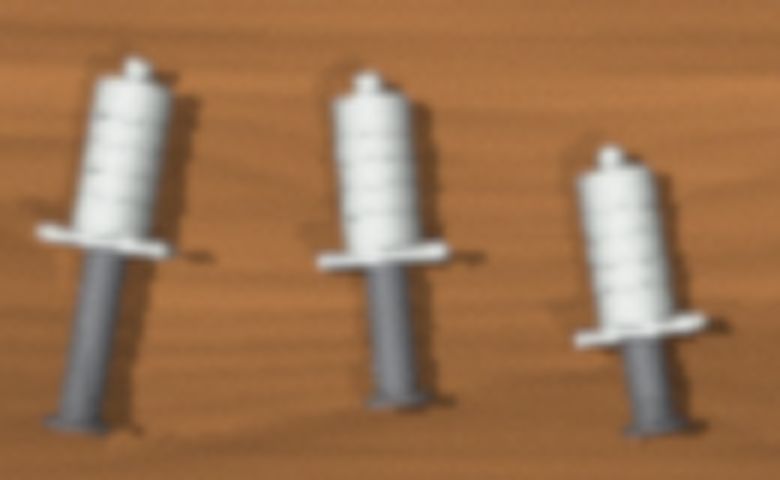

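View pics/c2.png

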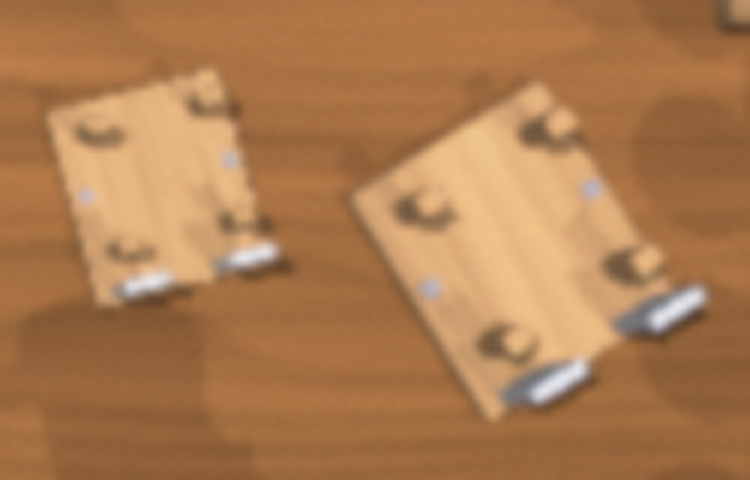

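View pics/c3.png

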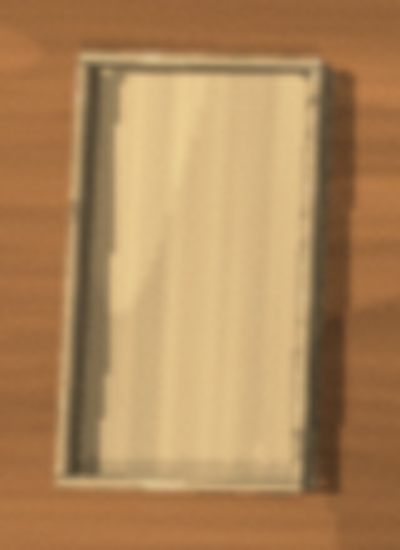

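The crop confirms the three syringes: left (209,220) full with a long bare rod, middle half used, right (296,228) empty with a short rod. The cradle at (362,197) is the smaller one. Next I'll take closer crops for measurement.

```bash
cat > h.py <<'E'
import numpy as np, cv2, pickle
from station import sensors, viewer, robot
P={n:viewer.camera_params(n) for n in("scene","top")}
def f(n): return 210/np.tan(np.radians(P[n]['vfov'])/2)
def proj(n,X):
    p=P[n]; c=np.atleast_2d(X)@np.array(p['R']).T+p['t']; return c[:,:2]/c[:,2:]*f(n)+[p['cx'],p['cy']]
def ray(n,uv,z):
    p=P[n];R=np.array(p['R']);d=R.T@np.array([(uv[0]-p['cx'])/f(n),(uv[1]-p['cy'])/f(n),1]);o=-R.T@p['t'];return o+d*(z-o[2])/d[2]
def crop(im,x0,y0,w,h,k,name):
    c=cv2.resize(im[y0:y0+h,x0:x0+w],None,fx=k,fy=k,interpolation=cv2.INTER_CUBIC)
    cv2.imwrite(name,c)
def un(u,x0,y0,k): return ((u[0]+.5)/k-.5+x0,(u[1]+.5)/k-.5+y0)
E
python3 - <<'E'
from h import *
t=cv2.imread("pics/top0.png");s=cv2.imread("pics/scene0.png")
crop(t,338,172,50,48,12,"pics/d1.png"); crop(s,165,225,60,50,12,"pics/d2.png")
c1=lambda u:un(u,190,180,6)
for nm,noz,pl,fl in (("full",(139,57),(76,431),[(36,232),(172,252)]),("half",(369,71),(397,406),[(318,264),(450,250)]),("empty",(610,147),(657,435),[(576,341),(707,321)])):
    a=ray("top",c1(noz),.02);b=ray("top",c1(pl),.02);F=[ray("top",c1(q),.02) for q in fl]
    d=a-b;print(nm,a,b,"len",np.linalg.norm(d),"yaw",np.degrees(np.arctan2(d[1],d[0])),"centre from noz",a-d/np.linalg.norm(d)*.053,"flange",F,np.linalg.norm(F[0]-F[1]), "noz-flange",(a-(F[0]+F[1])/2)@d/np.linalg.norm(d))
c2=lambda u:un(u,335,165,6)
for k in ([(48,112),(215,70),(100,307)],[(352,197),(540,83),(490,422)]):
    q=[ray("top",c2(p),.01) for p in k];print(q,np.linalg.norm(q[0]-q[1]),np.linalg.norm(q[0]-q[2]))
c3=lambda u:un(u,100,155,5)
q=[ray("top",c3(p),.032) for p in [(79,53),(328,60),(307,491),(55,489)]];print("tray",q,sum(q)/4,np.linalg.norm(q[0]-q[1]),np.linalg.norm(q[0]-q[3]))
E
```

```text
full [0.57975316 0.13053881 0.02      ] [0.38242281 0.159083   0.02      ] len 0.1993841452423205 yaw -8.230847700752575 centre from noz [0.5272991  0.13812638 0.02      ] flange [array([0.48644674, 0.18248718, 0.02      ]), array([0.47667283, 0.11098788, 0.02      ])] 0.07216425058814703 noz-flange 0.09950095108428776
half [0.5737909  0.00893255 0.02      ] [ 0.39698896 -0.00842851  0.02      ] len 0.17765227933916558 yaw 5.608179351378627 centre from noz [0.52104459 0.00375313 0.02      ] flange [array([0.4711561, 0.034205 , 0.02     ]), array([ 0.47927514, -0.03518057,  0.02      ])] 0.06985896724755862 noz-flange 0.09902405232769114
empty [ 0.53482306 -0.11921389  0.02      ] [ 0.38304044 -0.14519373  0.02      ] len 0.15398998854634607 yaw 9.712893010458574 centre from noz [ 0.48258279 -0.12815559  0.02      ] flange [array([ 0.43198017, -0.10213009,  0.02      ]), array([ 0.443195  , -0.17120492,  0.02      ])] 0.0699793209706368 noz-flange 0.09878627391400502
[array([ 0.60518885, -0.28482711,  0.01      ]), array([ 0.62917076, -0.37523464,  0.01      ]), array([ 0.50038839, -0.31267214,  0.01      ])] 0.0935342438938478 0.10843653519685094
[array([ 0.56118583, -0.44893905,  0.01      ]), array([ 0.62439582, -0.55185727,  0.01      ]), array([ 0.44098934, -0.52211168,  0.01      ])] 0.12077940003229763 0.14071755377216913
tray [array([0.64987481, 0.43470317, 0.032     ]), array([0.64755921, 0.27923352, 0.032     ]), array([0.37737164, 0.28408726, 0.032     ]), array([0.37723448, 0.43893443, 0.032     ])] [0.51301003 0.35923959 0.032     ] 0.15548689446617397 0.2726731594898676
```

View pics/d1.png

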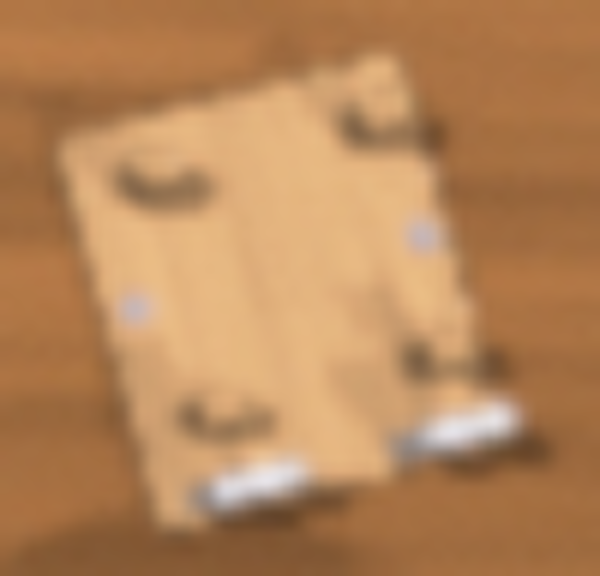

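View pics/d2.png

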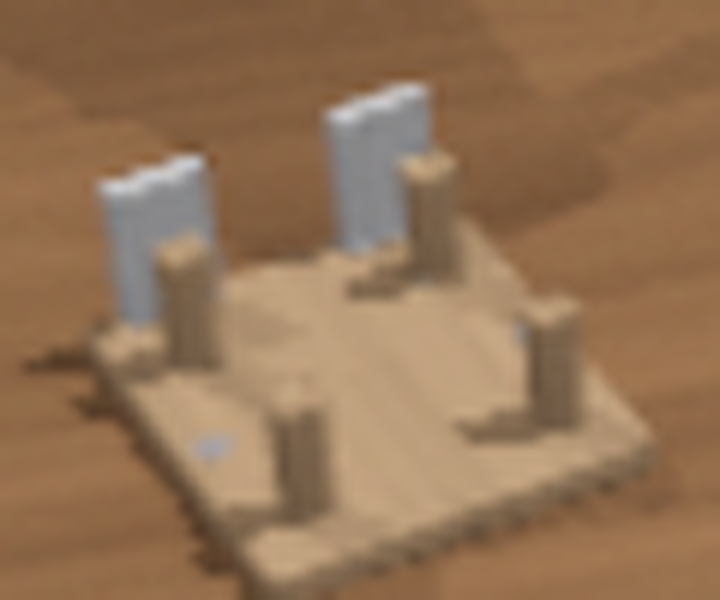

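```bash
python3 - <<'E'
from h import *
from scipy.optimize import least_squares
T=lambda u:un(u,338,172,12); S=lambda u:un(u,165,225,12)
obs=[("top","FL",(62,148)),("top","FR",(397,52)),("top","RL",(163,530)),
("top","PLi",(305,470)),("top","PRi",(425,440)),
("scene","FL",(655,435)),("scene","FR",(265,580)),("scene","RL",(465,220)),("scene","RR",(95,335)),
("scene","CRR",(183,247)),("scene","CRL",(428,163)),("scene","CFR",(300,393)),("scene","CFL",(552,305)),
("scene","PLi",(330,115)),("scene","PRi",(205,158))]
def pts(p):
    x,y,a,o,hp,hc=p
    m={"FL":(55+o,48,10),"FR":(55+o,-48,10),"RL":(-55+o,48,10),"RR":(-55+o,-48,10),
    "CRR":(-32,-30,hc),"CRL":(-32,30,hc),"CFR":(33,-30,hc),"CFL":(33,30,hc),"PLi":(-53.75,16,hp),"PRi":(-53.75,-16,hp)}
    c,s=np.cos(a),np.sin(a)
    return {k:np.array([x/1e3+(c*v[0]-s*v[1])/1e3,y/1e3+(s*v[0]+c*v[1])/1e3,v[2]/1e3]) for k,v in m.items()}
def res(p,full=False):
    m=pts(p);r=[]
    for n,k,u in obs:
        q=proj(n,m[k])[0]-(T(u) if n=="top" else S(u)); r.append(q)
    return np.array(r) if full else np.ravel(r)
s=least_squares(res,[560,-330,.26,0,50,44],loss="soft_l1")
print(s.x[:2],np.degrees(s.x[2]),s.x[3:])
for o,r in zip(obs,res(s.x,True)):print(o[:2],r.round(2))
# syringes in top: model overlay for empty & full
E
```

```text
[ 570.30403016 -342.1976138 ] 14.835383818761795 [-4.90409673 50.44344583 44.16985915]
('top', 'FL') [-0.7  -1.02]
('top', 'FR') [-0.05 -0.19]
('top', 'RL') [-0.35  0.12]
('top', 'PLi') [-0.27 -0.14]
('top', 'PRi') [-0.39 -0.15]
('scene', 'FL') [0.24 0.26]
('scene', 'FR') [0.3  0.13]
('scene', 'RL') [-0.8  -1.88]
('scene', 'RR') [-1.03 -0.96]
('scene', 'CRR') [ 0.21 -0.24]
('scene', 'CRL') [-0.27  0.1 ]
('scene', 'CFR') [-0.07  0.03]
('scene', 'CFL') [-0.6   0.16]
('scene', 'PLi') [-0.01  0.01]
('scene', 'PRi') [-0.17 -0.13]
```

```bash
cat >> h.py <<'E'
from scipy.spatial.transform import Rotation as Ro
def plan(tx,ty,tz,yaw):
    """yaw deg of the syringe axis; prints remaining shift (normalised /0.2) and rotation vec (normalised /120deg)"""
    s=sensors.read_state();R=Ro.from_quat(s['tcp_rot'])
    best=None
    for k in (90,-90):
        a=np.radians(yaw+k);Y=np.array([np.cos(a),np.sin(a),0]);X=np.array([0,0,-1.]);G=Ro.from_matrix(np.c_[X,Y,np.cross(X,Y)])
        rv=(G*R.inv()).as_rotvec(degrees=True)
        if best is None or np.linalg.norm(rv)<np.linalg.norm(best):best=rv
    d=np.array([tx,ty,tz])-s['ee_pos']
    print("t",round(s['time_s'],2),"ee",s['ee_pos'].round(4),"q6",s['joint_positions'][[0,5]].round(2),"F",s['wrist_force'].round(1),"w",round(s['gripper_width'],4))
    print("d mm",(d*1e3).round(1),"norm total",(d/.2).round(3),"rows>=",np.linalg.norm(d)/.05,"rot deg",best.round(2),"norm total",(best/120).round(4),"rows>=",np.linalg.norm(best)/8.59)
E
python3 -c "
from h import *
plan(.481,-.128,.12,9.7)"
```

```text
t 0.1 ee [ 0.1483 -0.5812  0.2326] q6 [-1.38 -0.06] F [-0.9 -0.7  0.5] w 0.0883
d mm [ 332.7  453.2 -112.6] norm total [ 1.664  2.266 -0.563] rows>= 11.46726936060392 rot deg [-0.1  -0.02 -4.61] norm total [-0.0008 -0.0001 -0.0384] rows>= 0.5369925901396725
```

>>> step_arm(increments=[{"hand": 87.8, "delta_pos": [0.111, 0.151, -0.02], "rotation": [0, 0, -0.01]}, {"hand": 87.8, "delta_pos": [0.111, 0.151, -0.02], "rotation": [0, 0, -0.01]}, {"hand": 87.8, "delta_pos": [0.111, 0.151, -0.02], "rotation": [0, 0, -0.01]}, {"hand": 87.8, "delta_pos": [0.111, 0.151, -0.02], "rotation": [0, 0, -0.008]}, {"hand": 87.8, "delta_pos": [0.111, 0.151, -0.02], "rotation": [0, 0, 0]}], grip_force=20)

```text
time_s: 0.6
ee_pos: [0.2587, -0.4272, 0.2073]
tcp_rot: [-0.704, -0.059, 0.706, -0.053]
wrist_force: [0.8, -0.6, -0.8]
gripper_width: 0.0879
```

>>> step_arm(increments=[{"hand": 87.8, "delta_pos": [0.111, 0.151, -0.04], "rotation": [0, 0, 0]}, {"hand": 87.8, "delta_pos": [0.111, 0.151, -0.04], "rotation": [0, 0, 0]}, {"hand": 87.8, "delta_pos": [0.111, 0.151, -0.04], "rotation": [0, 0, 0]}, {"hand": 87.8, "delta_pos": [0.111, 0.151, -0.04], "rotation": [0, 0, 0]}, {"hand": 87.8, "delta_pos": [0.111, 0.151, -0.04], "rotation": [0, 0, 0]}])

```text
time_s: 1.1
ee_pos: [0.3725, -0.2689, 0.1643]
tcp_rot: [-0.704, -0.059, 0.706, -0.053]
wrist_force: [0.5, 0.0, 0.2]
gripper_width: 0.0877
```

```bash
python3 -c "
from h import *
plan(.481,-.128,.12,9.7)"
```

```text
t 1.1 ee [ 0.3725 -0.2689  0.1643] q6 [-0.7   0.71] F [0.5 0.  0.2] w 0.0877
d mm [108.5 140.9 -44.3] norm total [ 0.543  0.704 -0.222] rows>= 3.6654001083264496 rot deg [-0.49 -0.2   0.67] norm total [-0.0041 -0.0017  0.0056] rows>= 0.09977150591521151
```

>>> step_arm(increments=[{"hand": 87.8, "delta_pos": [0.115, 0.15, -0.045], "rotation": [-0.004, -0.002, 0.006]}, {"hand": 87.8, "delta_pos": [0.115, 0.15, -0.045], "rotation": [0, 0, 0]}, {"hand": 87.8, "delta_pos": [0.115, 0.15, -0.045], "rotation": [0, 0, 0]}, {"hand": 87.8, "delta_pos": [0.115, 0.15, -0.045], "rotation": [0, 0, 0]}, {"hand": 87.8, "delta_pos": [0.07, 0.09, -0.03], "rotation": [0, 0, 0]}])

```text
time_s: 1.6
ee_pos: [0.4812, -0.1223, 0.1185]
tcp_rot: [-0.704, -0.061, 0.705, -0.06]
wrist_force: [0.9, -0.0, -0.4]
gripper_width: 0.0878
```

```bash
python3 - <<'E'
from h import *
plan(.481,-.128,.015,9.7)
im=viewer.capture("scene");crop(im,210,180,160,110,5,"pics/e1.png")
E
```

```text
t 1.6 ee [ 0.4812 -0.1223  0.1185] q6 [-0.32  1.08] F [ 0.9 -0.  -0.4] w 0.0878
d mm [  -0.2   -5.7 -103.5] norm total [-0.001 -0.029 -0.517] rows>= 2.072602259715203 rot deg [-0.07 -0.07 -0.17] norm total [-0.0006 -0.0006 -0.0015] rows>= 0.023095314015609252
```

View pics/e1.png

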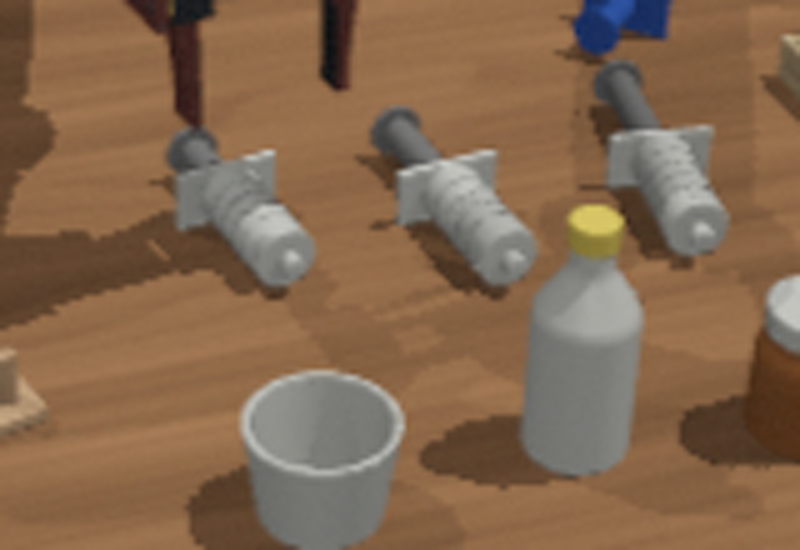

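The fingers hover at (190,80) and (335,60) in the crop, around and above the empty syringe at (240,215). Now I'll descend.

>>> step_arm(increments=[{"hand": 87.8, "delta_pos": [0, -0.029, -0.15], "rotation": [0, 0, 0]}, {"hand": 87.8, "delta_pos": [0, 0, -0.15], "rotation": [0, 0, 0]}, {"hand": 87.8, "delta_pos": [0, 0, -0.12], "rotation": [0, 0, 0]}, {"hand": 87.8, "delta_pos": [0, 0, -0.07], "rotation": [0, 0, 0]}, {"hand": 87.8, "delta_pos": [0, 0, 0], "rotation": [0, 0, 0]}])

```text
time_s: 2.15
ee_pos: [0.4813, -0.1245, 0.015]
tcp_rot: [-0.703, -0.064, 0.705, -0.062]
wrist_force: [-0.7, 0.2, 0.6]
gripper_width: 0.0875
```

```bash
python3 - <<'E'
from h import *
plan(.481,-.128,.015,9.7)
im=viewer.capture("scene");crop(im,210,180,160,110,5,"pics/e2.png")
E
```

```text
t 2.15 ee [ 0.4813 -0.1245  0.015 ] q6 [-0.32  1.07] F [-0.7  0.2  0.6] w 0.0875
d mm [-0.3 -3.5 -0. ] norm total [-0.001 -0.018 -0.   ] rows>= 0.07029228376412056 rot deg [-0.2  -0.21 -0.54] norm total [-0.0017 -0.0018 -0.0045] rows>= 0.07119244191739277
```

View pics/e2.png

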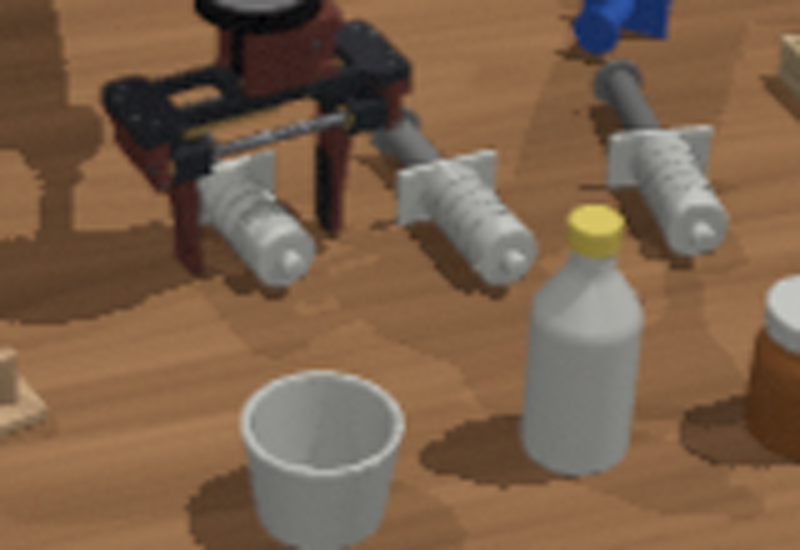

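The fingers straddle the barrel (at (185,240) and (330,200)), so I'll correct y by a few mm and close.

>>> step_arm(increments=[{"hand": 87.8, "delta_pos": [0, -0.018, 0], "rotation": [0, 0, -0.004]}, {"hand": 36, "delta_pos": [0, 0, 0], "rotation": [0, 0, 0]}, {"hand": 36, "delta_pos": [0, 0, 0], "rotation": [0, 0, 0]}, {"hand": 36, "delta_pos": [0, 0, 0], "rotation": [0, 0, 0]}, {"hand": 36, "delta_pos": [0, 0, 0], "rotation": [0, 0, 0]}])

```text
time_s: 2.7
ee_pos: [0.4848, -0.1302, 0.022]
tcp_rot: [0.707, 0.059, -0.702, 0.06]
wrist_force: [-0.2, -0.2, -0.3]
gripper_width: 0.0591
```

>>> step_arm(increments=[{"hand": 30, "delta_pos": [0, 0, 0], "rotation": [0, 0, 0]}, {"hand": 30, "delta_pos": [0, 0, 0], "rotation": [0, 0, 0]}, {"hand": 30, "delta_pos": [0, 0, 0], "rotation": [0, 0, 0]}, {"hand": 30, "delta_pos": [0, 0, 0.03], "rotation": [0, 0, 0]}, {"hand": 30, "delta_pos": [0, 0, 0.07], "rotation": [0, 0, 0]}])

```text
time_s: 3.2
ee_pos: [0.4831, -0.1294, 0.0404]
tcp_rot: [0.705, 0.06, -0.704, 0.059]
wrist_force: [-0.2, -0.1, -1.9]
gripper_width: 0.0397
```

```bash
python3 - <<'E'
from h import *
plan(.5703,-.3422,.13,14.8)
im=viewer.capture("scene");crop(im,210,180,160,110,5,"pics/e3.png")
E
```

```text
t 3.2 ee [ 0.4831 -0.1294  0.0404] q6 [-0.33  1.07] F [-0.2 -0.1 -1.9] w 0.0397
d mm [  87.2 -212.8   89.6] norm total [ 0.436 -1.064  0.448] rows>= 4.935926279850363 rot deg [-0.12  0.07  5.12] norm total [-0.001   0.0006  0.0427] rows>= 0.5963781140753746
```

View pics/e3.png

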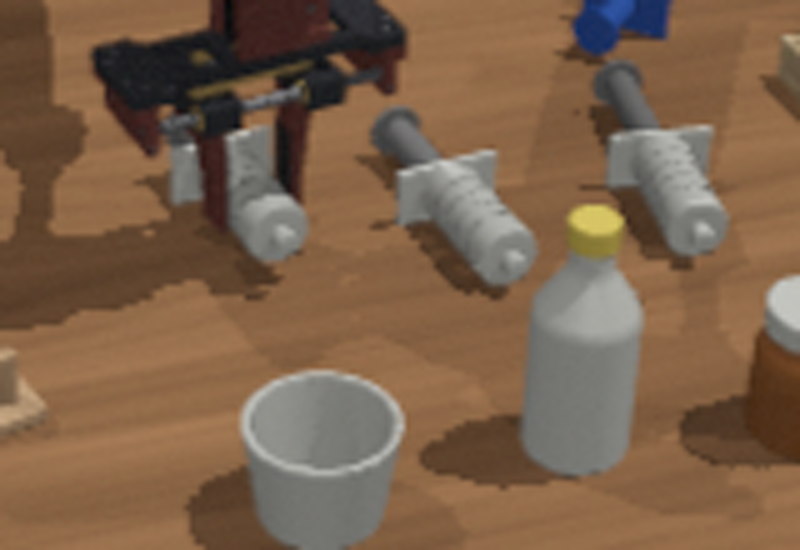

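>>> step_arm(increments=[{"hand": 30, "delta_pos": [0, 0, 0.2], "rotation": [0, 0, 0]}, {"hand": 30, "delta_pos": [0.05, -0.12, 0.2], "rotation": [0, 0, 0.01]}, {"hand": 30, "delta_pos": [0.08, -0.2, 0.05], "rotation": [0, 0, 0.01]}, {"hand": 30, "delta_pos": [0.08, -0.2, 0], "rotation": [0, 0, 0.01]}, {"hand": 30, "delta_pos": [0.08, -0.2, 0], "rotation": [0, 0, 0.01]}])

```text
time_s: 3.75
ee_pos: [0.5441, -0.2741, 0.144]
tcp_rot: [0.705, 0.092, -0.697, 0.094]
wrist_force: [0.4, 0.2, -2.4]
gripper_width: 0.0395
```

>>> step_arm(increments=[{"hand": 30, "delta_pos": [0.07, -0.17, 0], "rotation": [0, 0, 0]}, {"hand": 30, "delta_pos": [0.06, -0.14, 0], "rotation": [0, 0, 0]}, {"hand": 30, "delta_pos": [0.02, -0.03, 0], "rotation": [0, 0, 0]}, {"hand": 30, "delta_pos": [0, 0, 0], "rotation": [0, 0, 0]}, {"hand": 30, "delta_pos": [0, 0, 0], "rotation": [0, 0, 0]}])

```text
time_s: 4.25
ee_pos: [0.5756, -0.3499, 0.1458]
tcp_rot: [0.706, 0.089, -0.697, 0.093]
wrist_force: [0.3, 0.3, -2.0]
gripper_width: 0.0398
```

```bash
python3 - <<'E'
from h import *
plan(.5703,-.3422,.13,14.8)
im=viewer.capture("scene");crop(im,150,150,100,130,6,"pics/e4.png")
im=viewer.capture("top");crop(im,330,150,70,90,8,"pics/e5.png")
plan(.5703,-.3422,.13,14.8)
E
```

```text
t 4.25 ee [ 0.5756 -0.3499  0.1458] q6 [-0.6   0.71] F [ 0.3  0.3 -2. ] w 0.0398
d mm [ -5.3   7.7 -15.8] norm total [-0.026  0.039 -0.079] rows>= 0.36757366743859504 rot deg [ 0.22  0.78 -0.05] norm total [ 0.0018  0.0065 -0.0005] rows>= 0.0949852069733923
t 4.35 ee [ 0.5756 -0.3494  0.146 ] q6 [-0.6   0.71] F [ 0.8 -0.4 -2.2] w 0.0394
d mm [ -5.3   7.2 -16. ] norm total [-0.027  0.036 -0.08 ] rows>= 0.36747562543538936 rot deg [ 0.23  0.8  -0.1 ] norm total [ 0.0019  0.0067 -0.0008] rows>= 0.09782144398751423
```

View pics/e4.png

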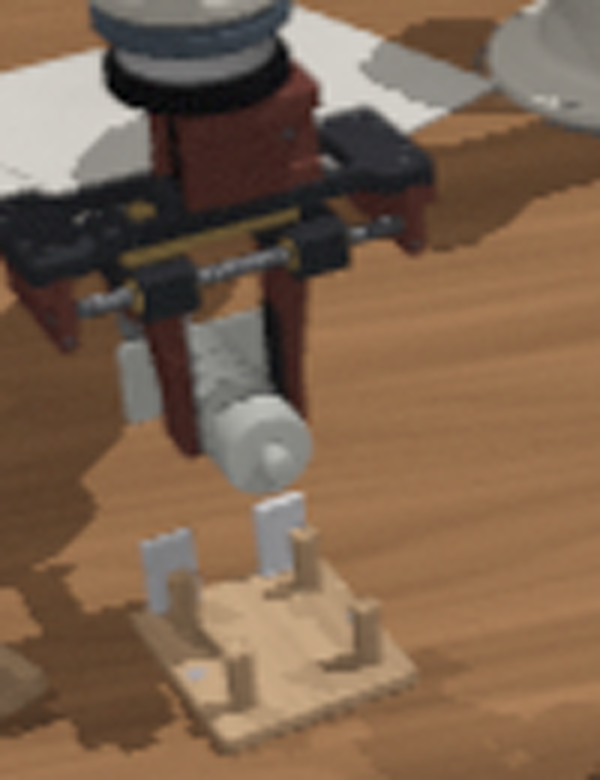

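View pics/e5.png

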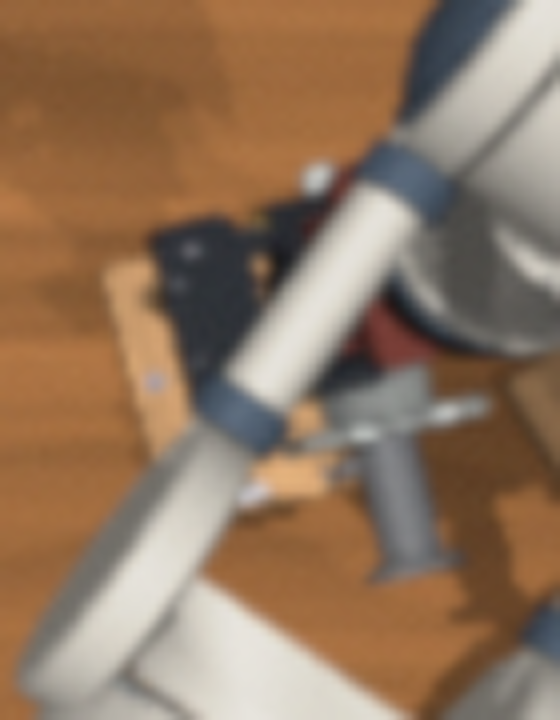

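```bash
cat > fit.py <<'E'
from h import *
from scipy.optimize import least_squares
def fit(obs,x0,out=0.0):
    """obs: (cam, local mm xyz, pixel); params x,y,z mm, yaw,pitch deg; roll 0"""
    def pose(p): return Ro.from_euler('ZY',[p[3],p[4]],degrees=True)
    def res(p): return np.ravel([proj(n,pose(p).apply(np.array(l)/1e3)+np.array(p[:3])/1e3)[0]-u for n,l,u in obs])
    s=least_squares(res,x0,loss='soft_l1');print("pose",s.x.round(1),"res",s.fun.reshape(-1,2).round(1).tolist());return s.x
E
python3 - <<'E'
from fit import *
S=lambda u:un(u,150,150,6);T=lambda u:un(u,330,150,8)
obs=[("scene",(53,0,0),S((277,460))),("scene",(-44,-34,20),S((121,345))),("scene",(-41,-34,-20),S((138,422))),("scene",(-44,34,20),S((265,313))),
("top",(-97,0,0),T((415,578))),("top",(-44,-34,20),T((488,404))),("top",(53,0,0),T((324,163)))]
fit(obs,[575,-345,150,14.8,0])
s=sensors.read_state();print(Ro.from_quat(s['tcp_rot']).as_matrix().round(3))
E
```

```text
pose [ 571.9 -350.7  145.9   12.4   -3.1] res [[0.1, 0.2], [-0.4, -0.1], [-0.9, 0.6], [-0.1, -1.2], [-0.9, -0.7], [-0.2, 0.3], [-0.3, 0.1]]
[[ 0.014  0.257 -0.966]
 [-0.004 -0.966 -0.257]
 [-1.     0.008 -0.012]]
```

>>> step_arm(increments=[{"hand": 30, "delta_pos": [-0.012, 0.04, -0.08], "rotation": [0.001, 0.007, 0]}, {"hand": 30, "delta_pos": [0, 0, -0.1], "rotation": [0, 0, 0]}, {"hand": 30, "delta_pos": [0, 0, -0.1], "rotation": [0, 0, 0]}, {"hand": 30, "delta_pos": [0, 0, -0.03], "rotation": [0, 0, 0]}, {"hand": 30, "delta_pos": [0, 0, 0], "rotation": [0, 0, 0]}])

```text
time_s: 4.85
ee_pos: [0.5734, -0.3356, 0.0865]
tcp_rot: [0.702, 0.092, -0.7, 0.095]
wrist_force: [0.1, 0.2, -1.2]
gripper_width: 0.0397
```

```bash
python3 - <<'E'
from h import *
im=viewer.capture("scene");crop(im,150,190,90,90,8,"pics/e6.png")
im=viewer.capture("top");crop(im,330,160,70,90,8,"pics/e7.png")
plan(.5732,-.3414,.085,14.8)
E
```

```text
t 4.95 ee [ 0.5739 -0.3362  0.0877] q6 [-0.58  0.72] F [-0.   0.1 -2. ] w 0.0397
d mm [-0.7 -5.2 -2.7] norm total [-0.004 -0.026 -0.014] rows>= 0.11731752767300559 rot deg [ 0.27  0.26 -0.41] norm total [ 0.0022  0.0022 -0.0034] rows>= 0.06459557634243503
```

View pics/e6.png

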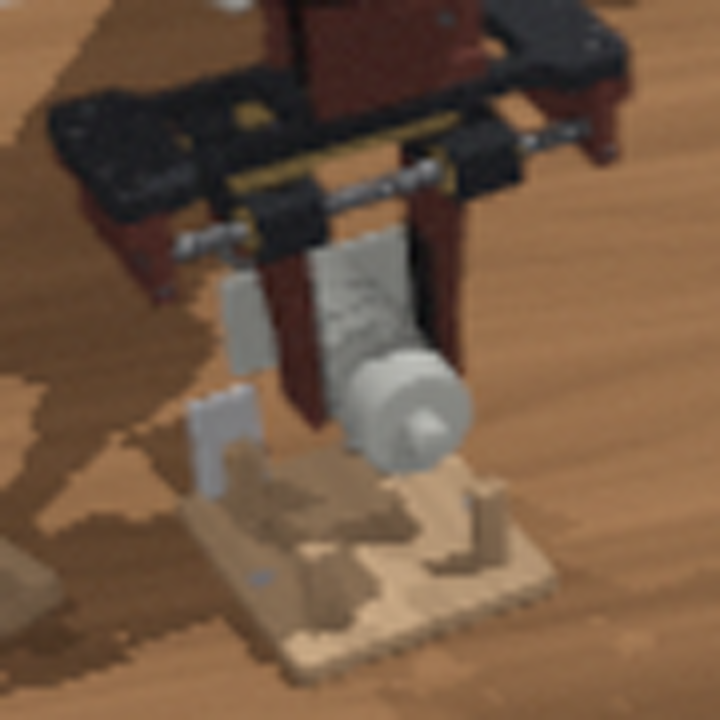

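View pics/e7.png

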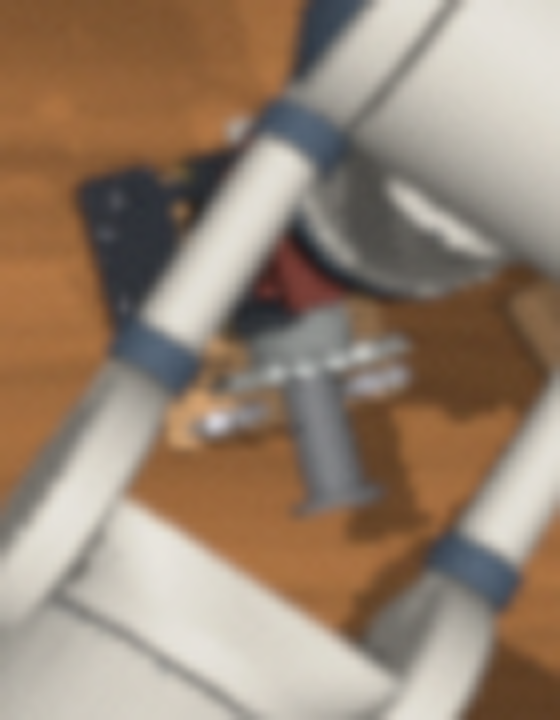

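```bash
cat > f2.py <<'E'
E
python3 - <<'E'
from fit import *
S=lambda u:un(u,150,190,8);T=lambda u:un(u,330,160,8)
obs=[("scene",(53,0,0),S((430,426))),("scene",(-44,-34,20),S((222,283))),("scene",(-41,-34,-20),S((236,373))),("scene",(-44,34,20),S((407,228))),
("top",(-97,0,0),T((338,507))),("top",(-44,-34,20),T((409,342))),("top",(-44,34,20),T((222,386))),("top",(53,0,0),T((237,124)))]
p=fit(obs,[575,-345,90,14.8,0])
s=sensors.read_state();e=s['ee_pos']*1e3;d=p[:3]-e;a=np.radians(14.8)
print("along",d[0]*np.cos(a)+d[1]*np.sin(a),"lat",-d[0]*np.sin(a)+d[1]*np.cos(a),"z",d[2])
# same-image check: project model of seated target
E
```

```text
pose [ 569.  -335.7   86.9   14.3   -2.6] res [[0.6, 0.6], [-0.4, -0.7], [0.1, 0.8], [-0.4, -0.8], [-0.4, -0.2], [-0.8, 0.4], [0.6, 0.3], [0.4, -0.5]]
along -4.601887841265099 lat 1.7788687594177235 z -0.8507144473605024
```

>>> step_arm(increments=[{"hand": 30, "delta_pos": [0.005, -0.028, 0], "rotation": [0, 0.012, -0.003]}, {"hand": 30, "delta_pos": [0, 0, 0], "rotation": [0, 0, 0]}, {"hand": 30, "delta_pos": [0, 0, 0], "rotation": [0, 0, 0]}, {"hand": 30, "delta_pos": [0, 0, -0.04], "rotation": [0, 0, 0]}, {"hand": 30, "delta_pos": [0, 0, 0], "rotation": [0, 0, 0]}])

```text
time_s: 5.45
ee_pos: [0.5766, -0.3425, 0.0848]
tcp_rot: [-0.696, -0.089, 0.706, -0.094]
wrist_force: [0.5, 0.7, -2.2]
gripper_width: 0.0397
```

```bash
python3 - <<'E'
from h import *
plan(.575,-.342,.06,14.8)
E
```

```text
t 5.45 ee [ 0.5766 -0.3425  0.0848] q6 [-0.58  0.73] F [ 0.5  0.7 -2.2] w 0.0397
d mm [ -1.6   0.5 -24.8] norm total [-0.008  0.002 -0.124] rows>= 0.4962747234183218 rot deg [ 0.49 -0.78 -0.07] norm total [ 0.0041 -0.0065 -0.0006] rows>= 0.10785061181962827
```

>>> step_arm(increments=[{"hand": 30, "delta_pos": [-0.008, 0.002, -0.05], "rotation": [0, 0, 0]}, {"hand": 30, "delta_pos": [0, 0, -0.05], "rotation": [0, 0, 0]}, {"hand": 30, "delta_pos": [0, 0, -0.03], "rotation": [0, 0, 0]}, {"hand": 30, "delta_pos": [0, 0, 0], "rotation": [0, 0, 0]}, {"hand": 30, "delta_pos": [0, 0, 0], "rotation": [0, 0, 0]}])

```text
time_s: 5.95
ee_pos: [0.5738, -0.3414, 0.0549]
tcp_rot: [-0.695, -0.09, 0.707, -0.093]
wrist_force: [0.2, 0.1, -2.6]
gripper_width: 0.0396
```

```bash
python3 - <<'E'
from h import *
im=viewer.capture("scene");crop(im,150,190,90,90,8,"pics/e8.png")
im=viewer.capture("top");crop(im,330,160,70,90,8,"pics/e9.png")
plan(.575,-.342,.06,14.8)
E
```

```text
t 6.05 ee [ 0.5739 -0.3415  0.0552] q6 [-0.58  0.73] F [ 0.  -0.4 -2.8] w 0.0394
d mm [ 1.1 -0.5  4.8] norm total [ 0.005 -0.003  0.024] rows>= 0.09891101747455489 rot deg [ 0.42 -0.87 -0.07] norm total [ 0.0035 -0.0072 -0.0006] rows>= 0.11229226397737145
```

View pics/e8.png

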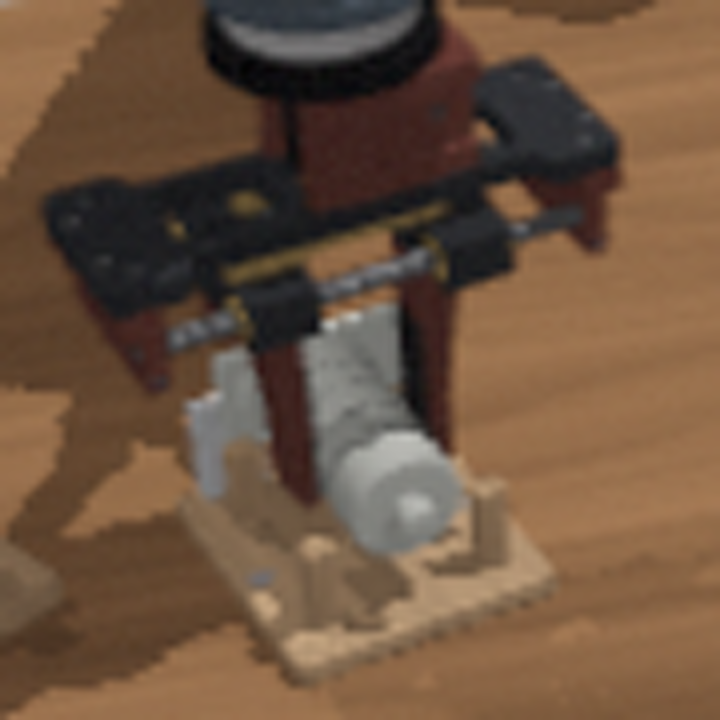

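View pics/e9.png

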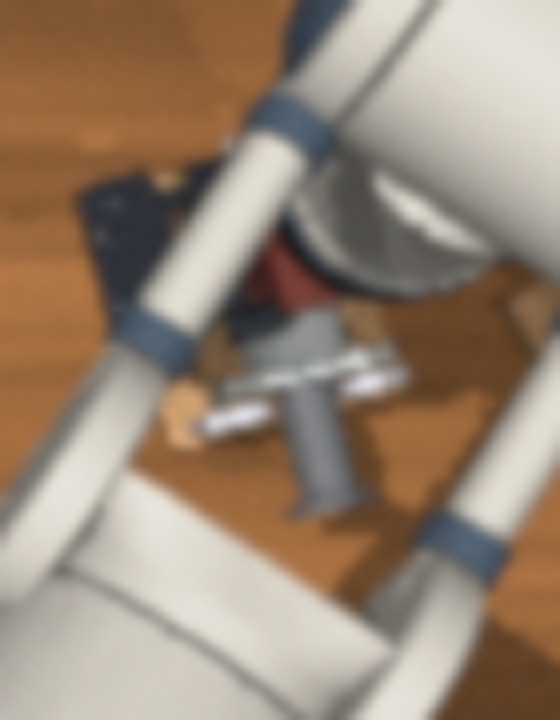

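```bash
python3 - <<'E'
from fit import *
S=lambda u:un(u,150,190,8);T=lambda u:un(u,330,160,8)
obs=[("scene",(53,0,0),S((418,510))),("scene",(-44,34,20),S((398,306))),("scene",(-44,-34,20),S((216,358))),
("top",(-97,0,0),T((333,510))),("top",(-44,-34,20),T((399,350))),("top",(-44,34,20),T((220,386)))]
p=fit(obs,[575,-345,60,14.8,0])
a=np.radians(14.8);d=p[:2]-[570.3,-342.2];print("rel seat along",d[0]*np.cos(a)+d[1]*np.sin(a),"lat",-d[0]*np.sin(a)+d[1]*np.cos(a))
E
```

```text
pose [ 571.2 -342.4   55.9   13.1   -3.4] res [[0.2, 0.3], [-0.2, -0.4], [-0.6, -0.0], [-0.8, -0.7], [-0.4, 0.1], [0.4, 0.4]]
rel seat along 0.8677753525366219 lat -0.4162047060150753
```

>>> step_arm(increments=[{"hand": 30, "delta_pos": [0, 0, -0.03], "rotation": [0, 0, 0]}, {"hand": 30, "delta_pos": [0, 0, -0.03], "rotation": [0, 0, 0]}, {"hand": 30, "delta_pos": [0, 0, -0.025], "rotation": [0, 0, 0]}, {"hand": 30, "delta_pos": [0, 0, 0], "rotation": [0, 0, 0]}, {"hand": 30, "delta_pos": [0, 0, 0], "rotation": [0, 0, 0]}])

```text
time_s: 6.55
ee_pos: [0.5744, -0.3417, 0.0375]
tcp_rot: [-0.696, -0.089, 0.706, -0.094]
wrist_force: [0.2, -0.3, -2.1]
gripper_width: 0.0395
```

```bash
python3 - <<'E'
from h import *
im=viewer.capture("scene");crop(im,150,190,90,90,8,"pics/e10.png")
plan(.575,-.342,.031,14.8)
E
```

```text
t 6.6 ee [ 0.5743 -0.3417  0.0374] q6 [-0.58  0.73] F [-0.1 -0.9 -1.7] w 0.0395
d mm [ 0.7 -0.3 -6.4] norm total [ 0.003 -0.002 -0.032] rows>= 0.12917951398679617 rot deg [ 0.46 -0.8  -0.07] norm total [ 0.0038 -0.0067 -0.0006] rows>= 0.10792314598843165
```

View pics/e10.png

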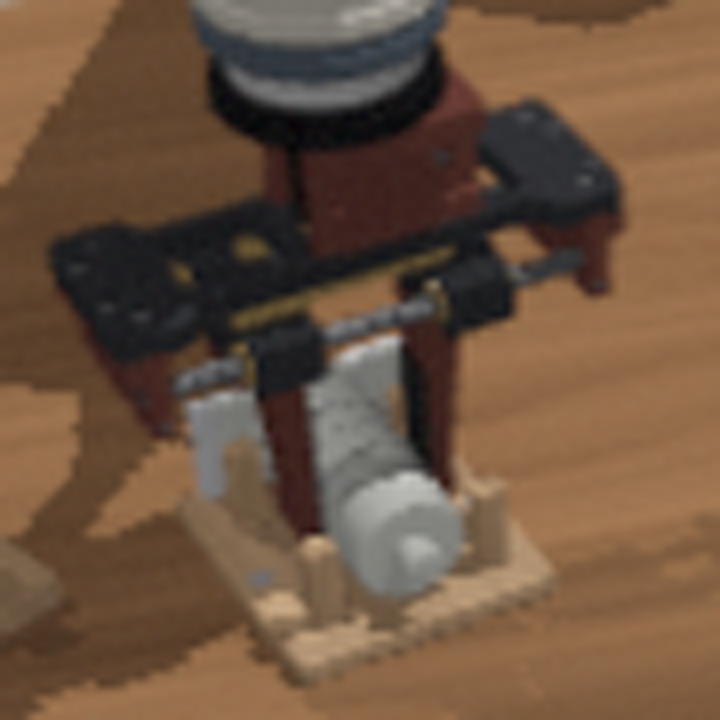

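>>> step_arm(increments=[{"hand": 30, "delta_pos": [0, 0, -0.02], "rotation": [0, 0, 0]}, {"hand": 30, "delta_pos": [0, 0, -0.015], "rotation": [0, 0, 0]}, {"hand": 30, "delta_pos": [0, 0, 0], "rotation": [0, 0, 0]}, {"hand": 30, "delta_pos": [0, 0, 0], "rotation": [0, 0, 0]}, {"hand": 30, "delta_pos": [0, 0, 0], "rotation": [0, 0, 0]}])

```text
time_s: 7.1
ee_pos: [0.5751, -0.3423, 0.0325]
tcp_rot: [-0.697, -0.089, 0.706, -0.094]
wrist_force: [-0.7, 0.1, -1.0]
gripper_width: 0.0395
```

>>> step_arm(increments=[{"hand": 60, "delta_pos": [0, 0, 0], "rotation": [0, 0, 0]}, {"hand": 60, "delta_pos": [0, 0, 0], "rotation": [0, 0, 0]}, {"hand": 60, "delta_pos": [0, 0, 0], "rotation": [0, 0, 0]}, {"hand": 60, "delta_pos": [0, 0, 0.1], "rotation": [0, 0, 0]}, {"hand": 60, "delta_pos": [0, 0, 0.2], "rotation": [0, 0, 0]}])

```text
time_s: 7.6
ee_pos: [0.5723, -0.3405, 0.0866]
tcp_rot: [-0.694, -0.091, 0.709, -0.092]
wrist_force: [0.2, 0.2, 0.4]
gripper_width: 0.0601
```

>>> step_arm(increments=[{"hand": 60, "delta_pos": [0, 0, 0.15], "rotation": [0, 0, 0]}, {"hand": 60, "delta_pos": [0, 0, 0.1], "rotation": [0, 0, 0]}, {"hand": 60, "delta_pos": [-0.1, -0.02, 0], "rotation": [0, 0, 0]}, {"hand": 60, "delta_pos": [-0.1, -0.02, 0], "rotation": [0, 0, 0]}, {"hand": 60, "delta_pos": [-0.05, -0.015, 0], "rotation": [0, 0, 0]}])

```text
time_s: 8.1
ee_pos: [0.5248, -0.3527, 0.1482]
tcp_rot: [-0.697, -0.089, 0.705, -0.096]
wrist_force: [0.8, 0.0, 0.3]
gripper_width: 0.0603
```

```bash
python3 - <<'E'
from h import *
im=viewer.capture("scene");crop(im,150,190,90,90,8,"pics/e11.png")
im=viewer.capture("top");crop(im,330,160,80,90,8,"pics/e12.png")
a=np.radians(14.8);x,y=.5703-.080*np.cos(a),-.3422-.080*np.sin(a);print(x,y)
plan(x,y,.024,14.8)
E
```

```text
0.49295412891164325 -0.36263566063486324
t 8.2 ee [ 0.5247 -0.3528  0.1476] q6 [-0.64  0.67] F [-0.5  0.  -1.1] w 0.06
d mm [ -31.7   -9.8 -123.6] norm total [-0.159 -0.049 -0.618] rows>= 2.5598815983563648 rot deg [ 0.63 -0.54 -0.14] norm total [ 0.0053 -0.0045 -0.0012] rows>= 0.09869874594959038
```

View pics/e11.png

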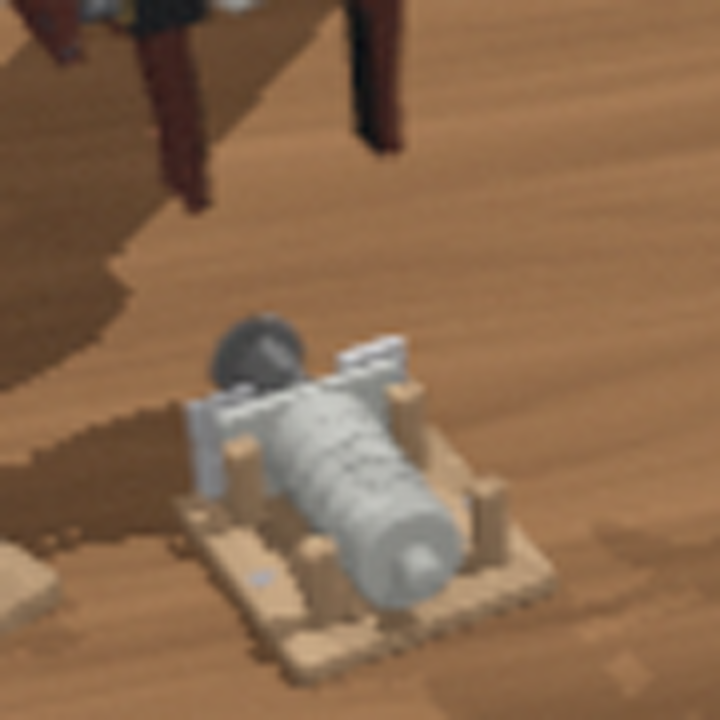

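View pics/e12.png

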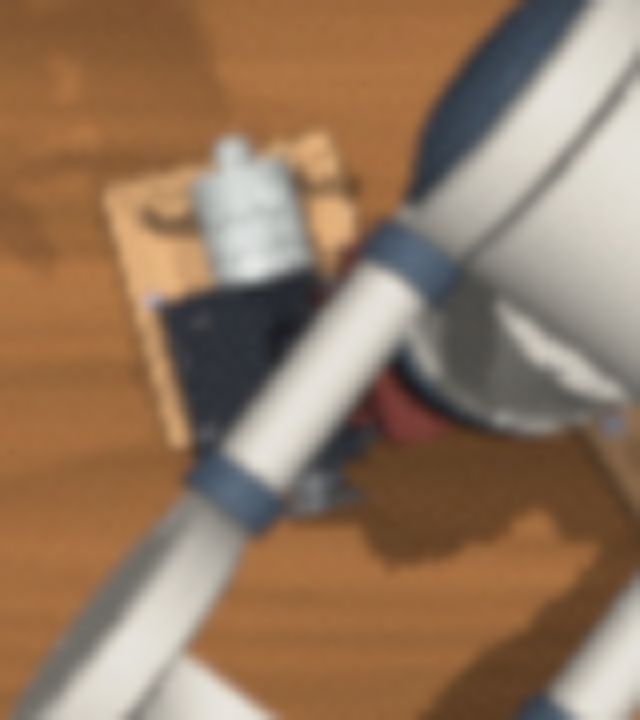

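The syringe is seated. The nozzle is at (420,565), and the flange lies between the rear cheeks and the yoke (posts at (205,440) and (370,360)). Next I'll take the plunger rod.

>>> step_arm(increments=[{"hand": 60, "delta_pos": [-0.15, -0.047, -0.05], "rotation": [0.005, -0.005, 0]}, {"hand": 60, "delta_pos": [0, 0, -0.1], "rotation": [0, 0, 0]}, {"hand": 60, "delta_pos": [0, 0, -0.1], "rotation": [0, 0, 0]}, {"hand": 60, "delta_pos": [0, 0, -0.05], "rotation": [0, 0, 0]}, {"hand": 60, "delta_pos": [0, 0, 0], "rotation": [0, 0, 0]}])

```text
time_s: 8.7
ee_pos: [0.496, -0.3618, 0.0848]
tcp_rot: [0.702, 0.092, -0.7, 0.092]
wrist_force: [-0.3, -0.9, -0.4]
gripper_width: 0.0597
```

```bash
python3 - <<'E'
from h import *
im=viewer.capture("scene");crop(im,150,190,90,90,8,"pics/e13.png")
plan(.4949,-.3621,.026,14.8)
E
```

```text
t 8.75 ee [ 0.4962 -0.3619  0.0856] q6 [-0.69  0.62] F [-0.3 -0.1 -0.5] w 0.0597
d mm [ -1.3  -0.2 -59.6] norm total [-0.007 -0.001 -0.298] rows>= 1.19249588199085 rot deg [-0.01  0.2  -0.19] norm total [-0.0001  0.0017 -0.0016] rows>= 0.032114318632050706
```

View pics/e13.png

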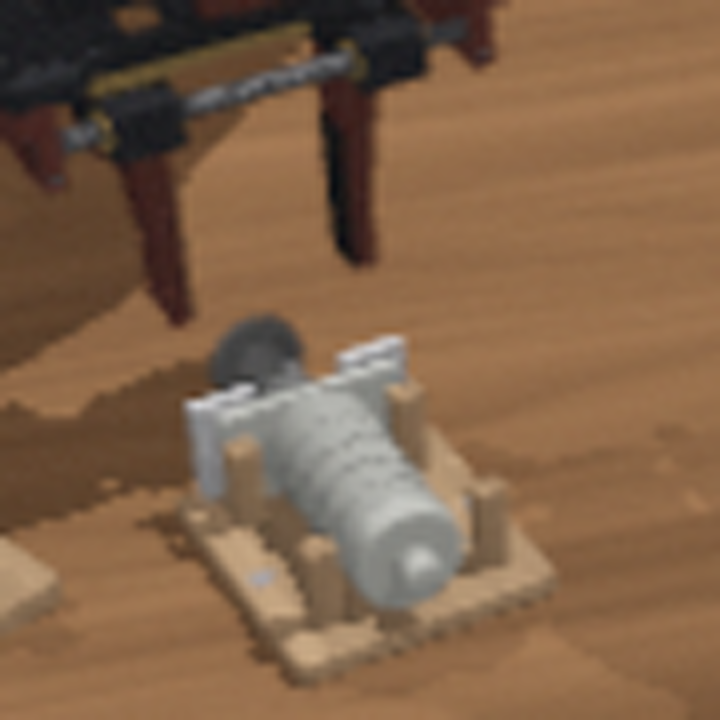

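>>> step_arm(increments=[{"hand": 60, "delta_pos": [-0.007, 0, -0.1], "rotation": [0, 0, 0]}, {"hand": 60, "delta_pos": [0, 0, -0.1], "rotation": [0, 0, 0]}, {"hand": 60, "delta_pos": [0, 0, -0.08], "rotation": [0, 0, 0]}, {"hand": 60, "delta_pos": [0, 0, -0.02], "rotation": [0, 0, 0]}, {"hand": 60, "delta_pos": [0, 0, 0], "rotation": [0, 0, 0]}])

```text
time_s: 9.25
ee_pos: [0.4987, -0.3629, 0.0291]
tcp_rot: [0.704, 0.091, -0.698, 0.095]
wrist_force: [0.0, 0.0, 0.3]
gripper_width: 0.0603
```

```bash
python3 - <<'E'
from h import *
im=viewer.capture("scene");crop(im,150,190,90,90,8,"pics/e14.png")
plan(.4949,-.3621,.026,14.8)
E
```

```text
t 9.3 ee [ 0.4988 -0.3629  0.0295] q6 [-0.69  0.62] F [-1.2  0.2  0. ] w 0.0598
d mm [-3.9  0.8 -3.5] norm total [-0.02   0.004 -0.017] rows>= 0.10634114962631809 rot deg [ 0.28  0.6  -0.3 ] norm total [ 0.0023  0.005  -0.0025] rows>= 0.08404167921342795
```

View pics/e14.png

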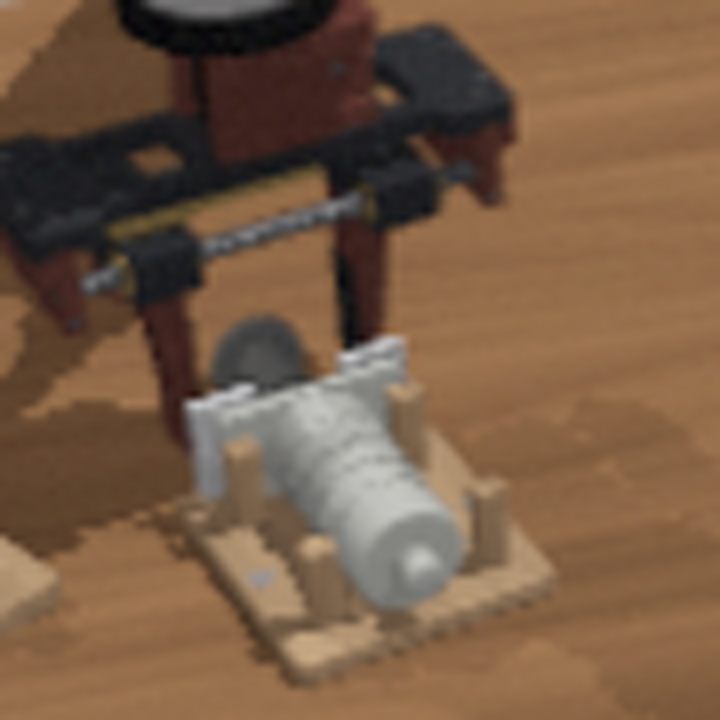

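>>> step_arm(increments=[{"hand": 60, "delta_pos": [-0.015, 0, -0.017], "rotation": [0.002, 0.005, -0.002]}, {"hand": 60, "delta_pos": [0, 0, 0], "rotation": [0, 0, 0]}, {"hand": 12, "delta_pos": [0, 0, 0], "rotation": [0, 0, 0]}, {"hand": 12, "delta_pos": [0, 0, 0], "rotation": [0, 0, 0]}, {"hand": 12, "delta_pos": [0, 0, 0], "rotation": [0, 0, 0]}], grip_force=25)

```text
time_s: 9.8
ee_pos: [0.4971, -0.3642, 0.0295]
tcp_rot: [0.702, 0.09, -0.7, 0.093]
wrist_force: [0.3, 0.6, -0.2]
gripper_width: 0.0393
```

>>> step_arm(increments=[{"hand": 12, "delta_pos": [0, 0, 0], "rotation": [0, 0, 0]}, {"hand": 12, "delta_pos": [0, 0, 0], "rotation": [0, 0, 0]}, {"hand": 12, "delta_pos": [0, 0, 0], "rotation": [0, 0, 0]}, {"hand": 12, "delta_pos": [0, 0, 0], "rotation": [0, 0, 0]}, {"hand": 12, "delta_pos": [-0.01, -0.0025, 0], "rotation": [0, 0, 0]}])

```text
time_s: 10.3
ee_pos: [0.4954, -0.3646, 0.0298]
tcp_rot: [0.702, 0.09, -0.7, 0.093]
wrist_force: [0.0, 0.1, -0.6]
gripper_width: 0.0214
```

```bash
python3 - <<'E'
from h import *
plan(.4949,-.3621,.026,14.8)
E
```

```text
t 10.3 ee [ 0.4954 -0.3646  0.0298] q6 [-0.69  0.62] F [ 0.   0.1 -0.6] w 0.0214
d mm [-0.5  2.5 -3.8] norm total [-0.002  0.012 -0.019] rows>= 0.09187995168299028 rot deg [ 0.21  0.22 -0.05] norm total [ 0.0018  0.0018 -0.0004] rows>= 0.03608910340023769
```

>>> step_arm(increments=[{"hand": 12, "delta_pos": [-0.03, -0.008, 0], "rotation": [0, 0, 0]}, {"hand": 12, "delta_pos": [-0.03, -0.008, 0], "rotation": [0, 0, 0]}, {"hand": 12, "delta_pos": [-0.03, -0.008, 0], "rotation": [0, 0, 0]}, {"hand": 12, "delta_pos": [-0.03, -0.008, 0], "rotation": [0, 0, 0]}, {"hand": 12, "delta_pos": [-0.03, -0.008, 0], "rotation": [0, 0, 0]}])

```text
time_s: 10.8
ee_pos: [0.4654, -0.3725, 0.0299]
tcp_rot: [0.704, 0.09, -0.698, 0.093]
wrist_force: [4.1, 0.0, -1.9]
gripper_width: 0.0215
```

```bash
python3 - <<'E'
from h import *
a=np.radians(14.8);plan(.497-.048*np.cos(a),-.3642-.048*np.sin(a),.0295,14.8)
im=viewer.capture("scene");crop(im,150,170,90,100,8,"pics/e15.png")
E
```

```text
t 10.8 ee [ 0.4654 -0.3725  0.0299] q6 [-0.73  0.58] F [ 4.1  0.  -1.9] w 0.0215
d mm [-14.8  -4.   -0.4] norm total [-0.074 -0.02  -0.002] rows>= 0.3070963150414956 rot deg [ 0.2   0.52 -0.1 ] norm total [ 0.0016  0.0043 -0.0008] rows>= 0.06557504983240212
```

View pics/e15.png

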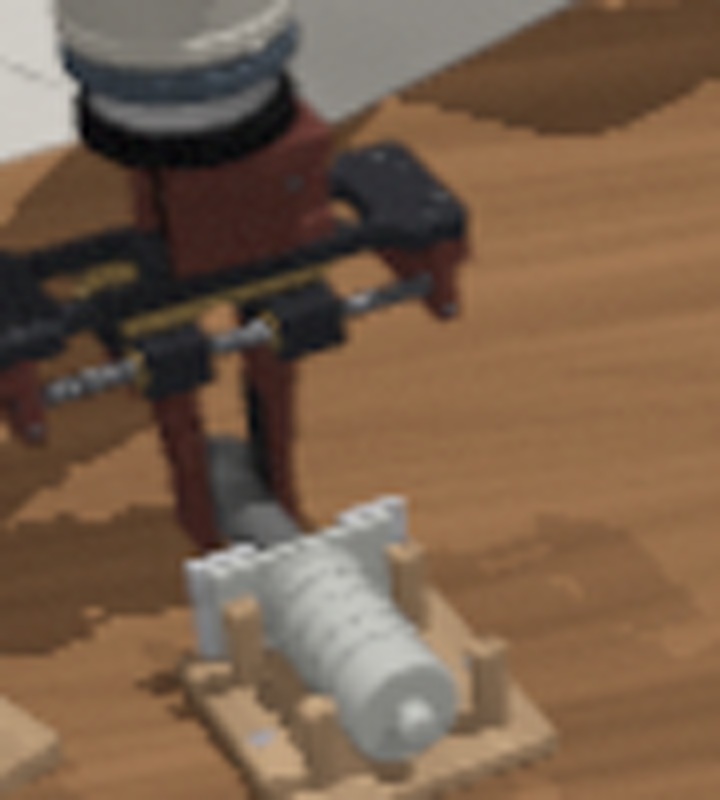

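>>> step_arm(increments=[{"hand": 12, "delta_pos": [-0.024, -0.0065, 0], "rotation": [0, 0, 0]}, {"hand": 12, "delta_pos": [-0.024, -0.0065, 0], "rotation": [0, 0, 0]}, {"hand": 12, "delta_pos": [-0.024, -0.0065, 0], "rotation": [0, 0, 0]}, {"hand": 12, "delta_pos": [-0.015, -0.004, 0], "rotation": [0, 0, 0]}, {"hand": 12, "delta_pos": [-0.01, -0.003, 0], "rotation": [0, 0, 0]}])

```text
time_s: 11.35
ee_pos: [0.4472, -0.3773, 0.0302]
tcp_rot: [0.707, 0.09, -0.695, 0.093]
wrist_force: [15.4, 2.6, -6.5]
gripper_width: 0.0215
```

>>> step_arm(increments=[{"hand": 12, "delta_pos": [-0.012, -0.003, 0], "rotation": [0, 0, 0]}, {"hand": 12, "delta_pos": [-0.012, -0.003, 0], "rotation": [0, 0, 0]}, {"hand": 12, "delta_pos": [-0.012, -0.003, 0], "rotation": [0, 0, 0]}, {"hand": 12, "delta_pos": [-0.012, -0.003, 0], "rotation": [0, 0, 0]}, {"hand": 12, "delta_pos": [-0.012, -0.003, 0], "rotation": [0, 0, 0]}])

```text
time_s: 11.85
ee_pos: [0.4458, -0.3776, 0.0305]
tcp_rot: [0.715, 0.092, -0.686, 0.096]
wrist_force: [13.5, 1.6, -5.1]
gripper_width: 0.0213
```

```bash
python3 - <<'E'
from h import *
a=np.radians(14.8);plan(.497-.048*np.cos(a),-.3642-.048*np.sin(a),.0295,14.8)
im=viewer.capture("scene");crop(im,150,170,90,100,8,"pics/e16.png")
E
```

```text
t 11.85 ee [ 0.4458 -0.3776  0.0305] q6 [-0.78  0.52] F [13.5  1.6 -5.1] w 0.0213
d mm [ 4.8  1.1 -1. ] norm total [ 0.024  0.006 -0.005] rows>= 0.10069911232613708 rot deg [ 0.02  2.42 -0.44] norm total [ 0.0002  0.0201 -0.0036] rows>= 0.2858747526724609
```

View pics/e16.png

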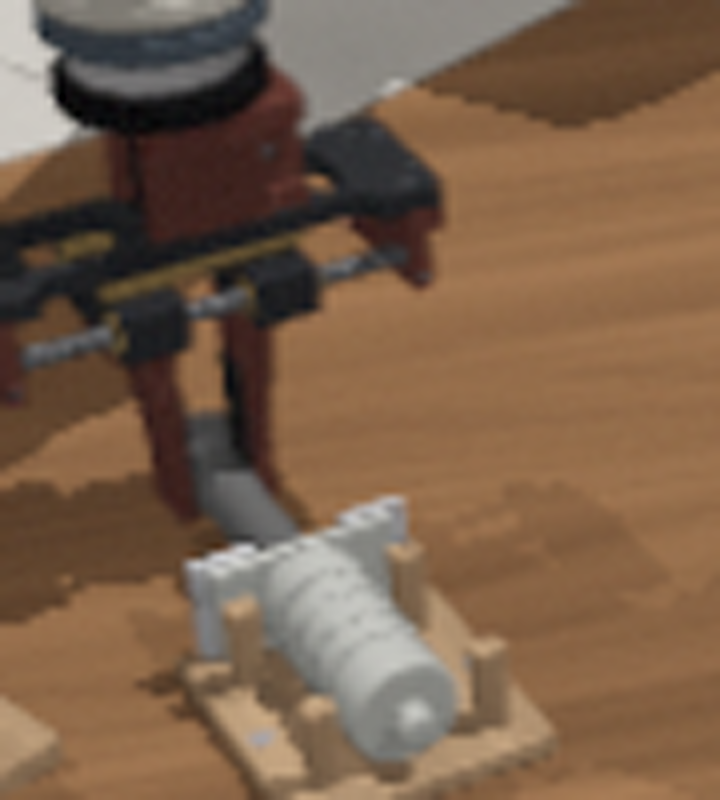

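>>> step_arm(increments=[{"hand": 12, "delta_pos": [0, 0, 0], "rotation": [0, 0, 0]}, {"hand": 12, "delta_pos": [0.002, 0.0005, 0], "rotation": [0, 0, 0]}, {"hand": 60, "delta_pos": [0, 0, 0], "rotation": [0, 0, 0]}, {"hand": 60, "delta_pos": [0, 0, 0], "rotation": [0, 0, 0]}, {"hand": 60, "delta_pos": [0, 0, 0], "rotation": [0, 0, 0]}])

```text
time_s: 12.4
ee_pos: [0.4437, -0.378, 0.0302]
tcp_rot: [0.714, 0.092, -0.687, 0.096]
wrist_force: [-0.1, -0.7, -0.2]
gripper_width: 0.0421
```

>>> step_arm(increments=[{"hand": 60, "delta_pos": [0, 0, 0.05], "rotation": [0, 0, 0]}, {"hand": 60, "delta_pos": [0, 0, 0.15], "rotation": [0, 0.02, 0]}, {"hand": 60, "delta_pos": [0, 0, 0.2], "rotation": [0, 0, 0]}, {"hand": 87.8, "delta_pos": [0, 0.05, 0.2], "rotation": [0, 0, 0]}, {"hand": 87.8, "delta_pos": [0, 0.15, 0.1], "rotation": [0, 0, 0]}])

```text
time_s: 12.9
ee_pos: [0.4389, -0.3375, 0.1719]
tcp_rot: [-0.696, -0.094, 0.706, -0.089]
wrist_force: [0.6, 0.3, 0.7]
gripper_width: 0.0725
```

```bash
python3 - <<'E'
from h import *
im=viewer.capture("scene");crop(im,150,190,90,90,8,"pics/e17.png")
im=viewer.capture("top");crop(im,330,160,80,90,8,"pics/e18.png")
plan(.527,.138,.12,-8.2)
E
```

```text
t 13.0 ee [ 0.4402 -0.335   0.1734] q6 [-0.71  0.6 ] F [ 1.3 -0.7 -0.1] w 0.0803
d mm [ 86.8 473.  -53.4] norm total [ 0.434  2.365 -0.267] rows>= 9.677073879572218 rot deg [ -0.37  -0.59 -23.39] norm total [-0.0031 -0.0049 -0.1949] rows>= 2.7243276321287615
```

View pics/e17.png

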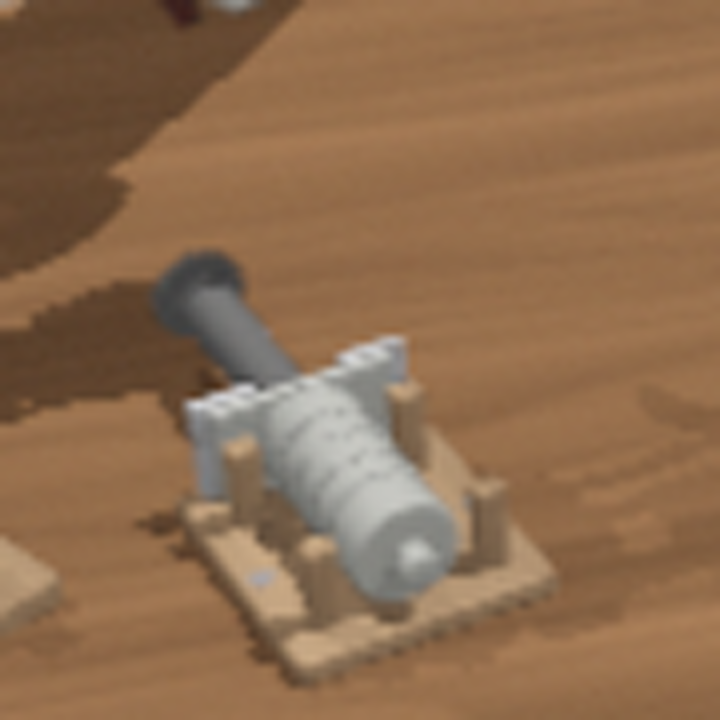

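View pics/e18.png

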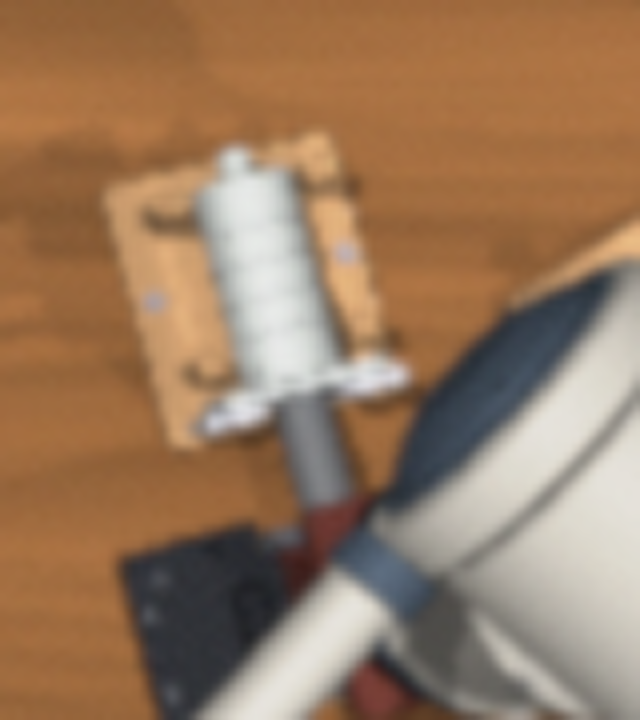

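The plunger is drawn: the thumb plate at (197,285) is well behind the yoke, and the flange rests in the slot. Next is the full syringe.

>>> step_arm(increments=[{"hand": 87.8, "delta_pos": [0.035, 0.2, 0], "rotation": [0, 0, -0.02]}, {"hand": 87.8, "delta_pos": [0.035, 0.22, 0], "rotation": [0, 0, -0.03]}, {"hand": 87.8, "delta_pos": [0.035, 0.22, 0], "rotation": [0, 0, -0.03]}, {"hand": 87.8, "delta_pos": [0.035, 0.22, 0], "rotation": [0, 0, -0.03]}, {"hand": 87.8, "delta_pos": [0.035, 0.22, 0], "rotation": [0, 0, -0.03]}])

```text
time_s: 13.5
ee_pos: [0.4732, -0.1188, 0.1717]
tcp_rot: [-0.702, 0.016, 0.711, 0.019]
wrist_force: [0.4, -0.3, -1.3]
gripper_width: 0.0874
```

>>> step_arm(increments=[{"hand": 87.8, "delta_pos": [0.035, 0.22, -0.02], "rotation": [0, 0, -0.03]}, {"hand": 87.8, "delta_pos": [0.035, 0.22, -0.02], "rotation": [0, 0, -0.02]}, {"hand": 87.8, "delta_pos": [0.035, 0.22, -0.04], "rotation": [0, 0, 0]}, {"hand": 87.8, "delta_pos": [0.035, 0.22, -0.05], "rotation": [0, 0, 0]}, {"hand": 87.8, "delta_pos": [0.03, 0.18, -0.05], "rotation": [0, 0, 0]}])

```text
time_s: 14.0
ee_pos: [0.5072, 0.0998, 0.1337]
tcp_rot: [-0.701, 0.056, 0.709, 0.058]
wrist_force: [0.3, -0.7, 1.0]
gripper_width: 0.0882
```

```bash
python3 - <<'E'
from h import *
plan(.516,.1405,.10,-8.2)
E
```

```text
t 14.0 ee [0.5072 0.0998 0.1337] q6 [0.13 1.86] F [ 0.3 -0.7  1. ] w 0.0882
d mm [  8.8  40.7 -33.7] norm total [ 0.044  0.203 -0.168] rows>= 1.0701415629354776 rot deg [-0.19 -0.67  1.05] norm total [-0.0016 -0.0056  0.0087] rows>= 0.1464905531058404
```

>>> step_arm(increments=[{"hand": 87.8, "delta_pos": [0.022, 0.1, 0], "rotation": [0, -0.005, 0.005]}, {"hand": 87.8, "delta_pos": [0.02, 0.07, -0.04], "rotation": [0, 0, 0]}, {"hand": 87.8, "delta_pos": [0, 0.015, -0.06], "rotation": [0, 0, 0]}, {"hand": 87.8, "delta_pos": [0, 0, -0.05], "rotation": [0, 0, 0]}, {"hand": 87.8, "delta_pos": [0, 0, 0], "rotation": [0, 0, 0]}])

```text
time_s: 14.5
ee_pos: [0.5142, 0.1395, 0.0956]
tcp_rot: [-0.702, 0.052, 0.709, 0.052]
wrist_force: [0.2, 0.5, -0.4]
gripper_width: 0.0877
```

```bash
python3 - <<'E'
from h import *
plan(.516,.1405,.016,-8.2)
im=viewer.capture("scene");crop(im,280,150,120,110,6,"pics/g1.png")
E
```

```text
t 14.5 ee [0.5142 0.1395 0.0956] q6 [0.2  1.92] F [ 0.2  0.5 -0.4] w 0.0877
d mm [  1.8   1.  -79.6] norm total [ 0.009  0.005 -0.398] rows>= 1.5916615484027246 rot deg [-0.03 -0.55  0.2 ] norm total [-0.0002 -0.0046  0.0017] rows>= 0.06834164988951169
```

View pics/g1.png

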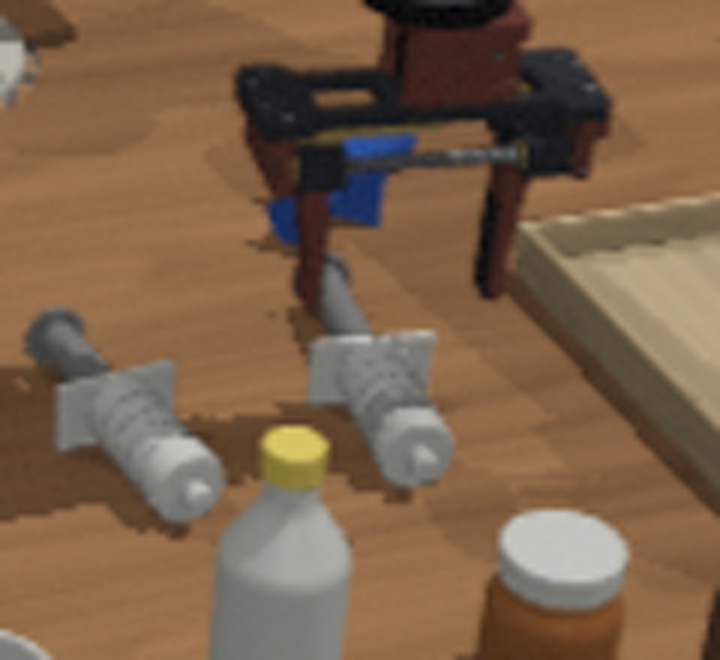

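>>> step_arm(increments=[{"hand": 87.8, "delta_pos": [0.009, 0, -0.12], "rotation": [0, -0.004, 0.002]}, {"hand": 87.8, "delta_pos": [0, 0, -0.13], "rotation": [0, 0, 0]}, {"hand": 87.8, "delta_pos": [0, 0, -0.1], "rotation": [0, 0, 0]}, {"hand": 87.8, "delta_pos": [0, 0, -0.04], "rotation": [0, 0, 0]}, {"hand": 87.8, "delta_pos": [0, 0, 0], "rotation": [0, 0, 0]}], grip_force=25)

```text
time_s: 15.05
ee_pos: [0.5185, 0.1342, 0.0194]
tcp_rot: [0.707, -0.053, -0.703, -0.053]
wrist_force: [0.2, -0.1, 0.1]
gripper_width: 0.0876
```

```bash
python3 - <<'E'
from h import *
plan(.516,.1405,.016,-8.2)
im=viewer.capture("scene");crop(im,280,150,120,110,6,"pics/g2.png")
E
```

```text
t 15.05 ee [0.5185 0.1342 0.0194] q6 [0.19 1.91] F [ 0.2 -0.1  0.1] w 0.0876
d mm [-2.5  6.3 -3.4] norm total [-0.012  0.032 -0.017] rows>= 0.15169405057204496 rot deg [-0.03  0.34  0.42] norm total [-0.0002  0.0028  0.0035] rows>= 0.06277609206685268
```

View pics/g2.png

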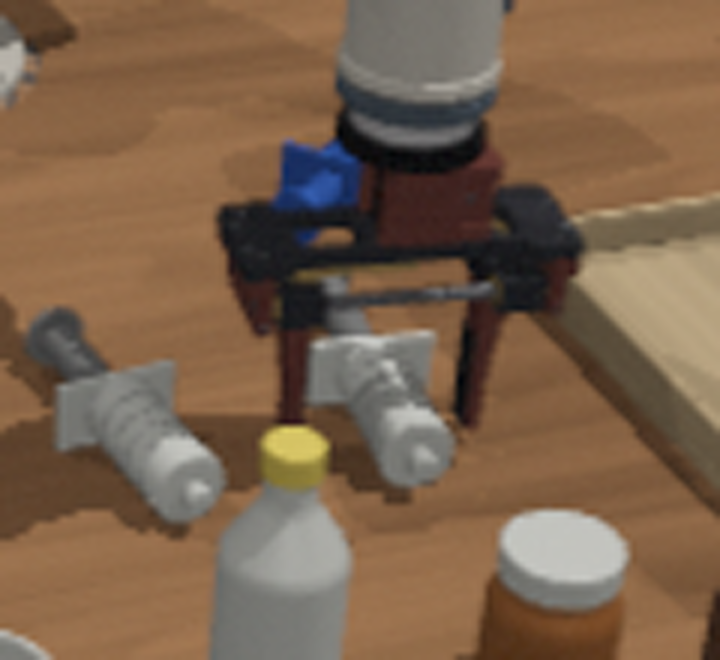

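>>> step_arm(increments=[{"hand": 87.8, "delta_pos": [-0.012, 0.03, -0.015], "rotation": [0, 0.003, 0.003]}, {"hand": 87.8, "delta_pos": [0, 0, 0], "rotation": [0, 0, 0]}, {"hand": 36, "delta_pos": [0, 0, 0], "rotation": [0, 0, 0]}, {"hand": 30, "delta_pos": [0, 0, 0], "rotation": [0, 0, 0]}, {"hand": 30, "delta_pos": [0, 0, 0], "rotation": [0, 0, 0]}])

```text
time_s: 15.6
ee_pos: [0.519, 0.1412, 0.0219]
tcp_rot: [0.708, -0.05, -0.703, -0.052]
wrist_force: [-0.0, 0.4, -0.6]
gripper_width: 0.0674
```

>>> step_arm(increments=[{"hand": 30, "delta_pos": [0, 0, 0], "rotation": [0, 0, 0]}, {"hand": 30, "delta_pos": [0, 0, 0], "rotation": [0, 0, 0]}, {"hand": 30, "delta_pos": [0, 0, 0], "rotation": [0, 0, 0]}, {"hand": 30, "delta_pos": [0, 0, 0], "rotation": [0, 0, 0]}, {"hand": 30, "delta_pos": [0, 0, 0], "rotation": [0, 0, 0]}])

```text
time_s: 16.1
ee_pos: [0.5191, 0.1412, 0.0223]
tcp_rot: [0.708, -0.05, -0.703, -0.052]
wrist_force: [0.7, -1.0, 0.2]
gripper_width: 0.0398
```

>>> step_arm(increments=[{"hand": 30, "delta_pos": [0, 0, 0.05], "rotation": [0, 0, 0]}, {"hand": 30, "delta_pos": [0, 0, 0.15], "rotation": [0, 0, 0]}, {"hand": 30, "delta_pos": [0, 0, 0.2], "rotation": [0, 0, 0]}, {"hand": 30, "delta_pos": [0, 0, 0.1], "rotation": [0, 0, 0]}, {"hand": 30, "delta_pos": [0, 0, 0], "rotation": [0, 0, 0]}])

```text
time_s: 16.6
ee_pos: [0.5164, 0.1406, 0.1249]
tcp_rot: [0.706, -0.05, -0.705, -0.051]
wrist_force: [0.2, -0.0, -1.4]
gripper_width: 0.0395
```

```bash
python3 - <<'E'
from h import *
plan(.549,.358,.12,-1)
im=viewer.capture("scene");crop(im,280,130,120,110,6,"pics/g3.png")
E
```

```text
t 16.6 ee [0.5164 0.1406 0.1249] q6 [0.2  1.92] F [ 0.2 -0.  -1.4] w 0.0395
d mm [ 32.6 217.4  -4.9] norm total [ 0.163  1.087 -0.024] rows>= 4.397207238021865 rot deg [-0.07  0.12  7.24] norm total [-0.0006  0.001   0.0603] rows>= 0.8424646535318242
```

View pics/g3.png

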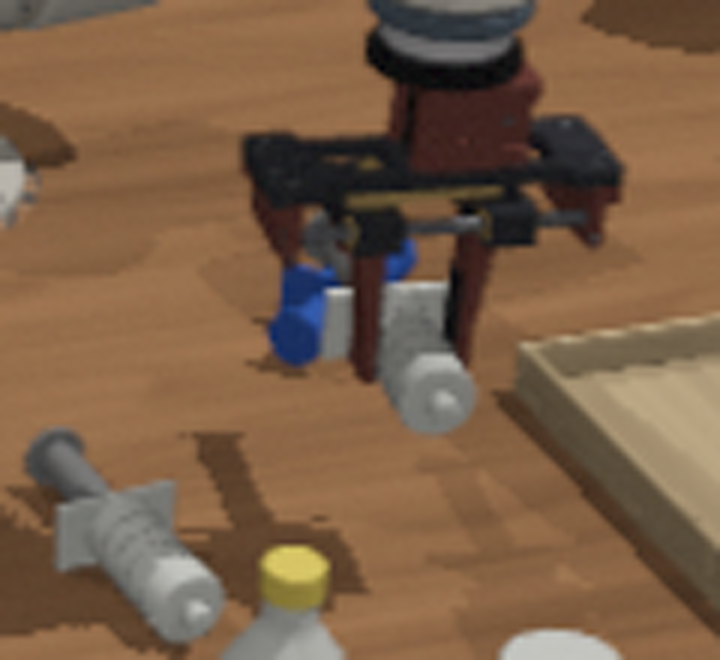

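The full syringe is lifted with its plunger still out. Next I'll carry it over the tray.

>>> step_arm(increments=[{"hand": 30, "delta_pos": [0.03, 0.19, 0], "rotation": [0, 0, 0.015]}, {"hand": 30, "delta_pos": [0.03, 0.2, 0], "rotation": [0, 0, 0.015]}, {"hand": 30, "delta_pos": [0.03, 0.2, 0], "rotation": [0, 0, 0.015]}, {"hand": 30, "delta_pos": [0.03, 0.2, 0], "rotation": [0, 0, 0.015]}, {"hand": 30, "delta_pos": [0.03, 0.15, 0], "rotation": [0, 0, 0]}])

```text
time_s: 17.15
ee_pos: [0.5441, 0.3294, 0.115]
tcp_rot: [-0.704, 0.009, 0.71, 0.005]
wrist_force: [0.3, -0.4, -1.1]
gripper_width: 0.0395
```

```bash
python3 - <<'E'
from h import *
plan(.552,.358,.1,-1)
E
```

```text
t 17.15 ee [0.5441 0.3294 0.115 ] q6 [0.49 2.08] F [ 0.3 -0.4 -1.1] w 0.0395
d mm [  7.9  28.6 -15. ] norm total [ 0.04   0.143 -0.075] rows>= 0.6649183208211684 rot deg [ 0.3  -0.44  0.2 ] norm total [ 0.0025 -0.0036  0.0016] rows>= 0.0660046325729269
```

>>> step_arm(increments=[{"hand": 30, "delta_pos": [0.02, 0.06, 0], "rotation": [0, 0, 0]}, {"hand": 30, "delta_pos": [0.015, 0.05, -0.03], "rotation": [0, 0, 0]}, {"hand": 30, "delta_pos": [0, 0.015, -0.05], "rotation": [0, 0, 0]}, {"hand": 30, "delta_pos": [0, 0, -0.05], "rotation": [0, 0, 0]}, {"hand": 30, "delta_pos": [0, 0, 0], "rotation": [0, 0, 0]}])

```text
time_s: 17.65
ee_pos: [0.5475, 0.357, 0.0763]
tcp_rot: [-0.7, 0.01, 0.714, 0.002]
wrist_force: [0.4, -0.4, -2.5]
gripper_width: 0.0393
```

```bash
python3 - <<'E'
from h import *
plan(.552,.358,.036,-1)
im=viewer.capture("scene");crop(im,340,140,120,110,6,"pics/g4.png")
im=viewer.capture("top");crop(im,100,150,90,110,6,"pics/g5.png")
E
```

```text
t 17.65 ee [0.5475 0.357  0.0763] q6 [0.53 2.11] F [ 0.4 -0.4 -2.5] w 0.0393
d mm [  4.5   1.  -40.3] norm total [ 0.022  0.005 -0.202] rows>= 0.8119921922340175 rot deg [ 0.67 -1.15 -0.03] norm total [ 0.0056 -0.0096 -0.0003] rows>= 0.15487974569175308
```

View pics/g4.png

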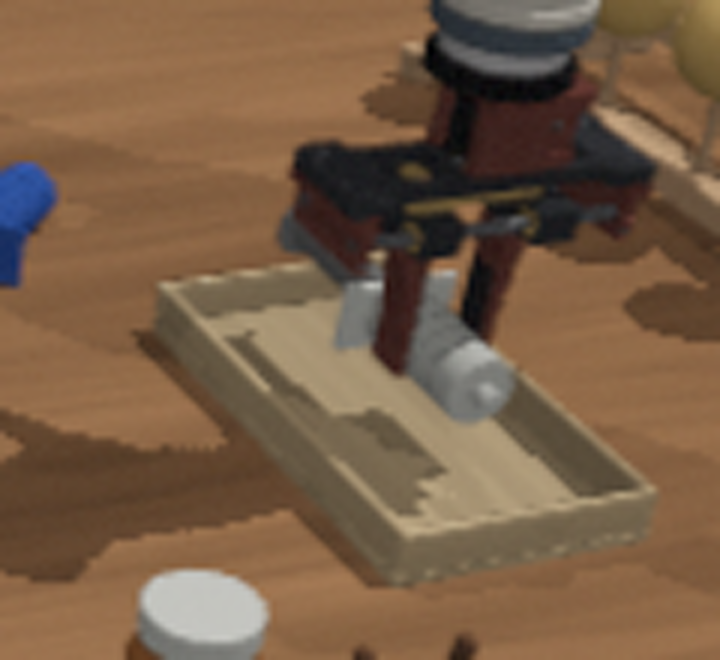

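View pics/g5.png

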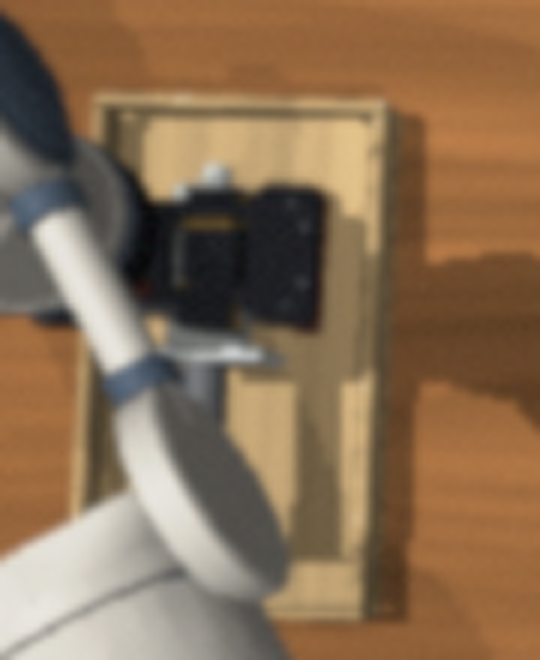

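>>> step_arm(increments=[{"hand": 30, "delta_pos": [0.022, 0.005, -0.06], "rotation": [0.005, -0.008, 0]}, {"hand": 30, "delta_pos": [0, 0, -0.06], "rotation": [0, 0, 0]}, {"hand": 30, "delta_pos": [0, 0, -0.05], "rotation": [0, 0, 0]}, {"hand": 30, "delta_pos": [0, 0, -0.02], "rotation": [0, 0, 0]}, {"hand": 30, "delta_pos": [0, 0, 0], "rotation": [0, 0, 0]}])

```text
time_s: 18.25
ee_pos: [0.5541, 0.3563, 0.0419]
tcp_rot: [0.708, -0.006, -0.706, -0.008]
wrist_force: [-0.6, -0.4, -1.0]
gripper_width: 0.0396
```

```bash
python3 - <<'E'
from h import *
plan(.552,.358,.029,-1)
im=viewer.capture("scene");crop(im,340,140,120,110,6,"pics/g6.png")
E
```

```text
t 18.25 ee [0.5541 0.3563 0.0419] q6 [0.52 2.11] F [-0.6 -0.4 -1. ] w 0.0396
d mm [ -2.1   1.7 -12.9] norm total [-0.01   0.008 -0.065] rows>= 0.2642235529009408 rot deg [-0.12  0.17  0.17] norm total [-0.001   0.0015  0.0014] rows>= 0.03125863372801301
```

View pics/g6.png

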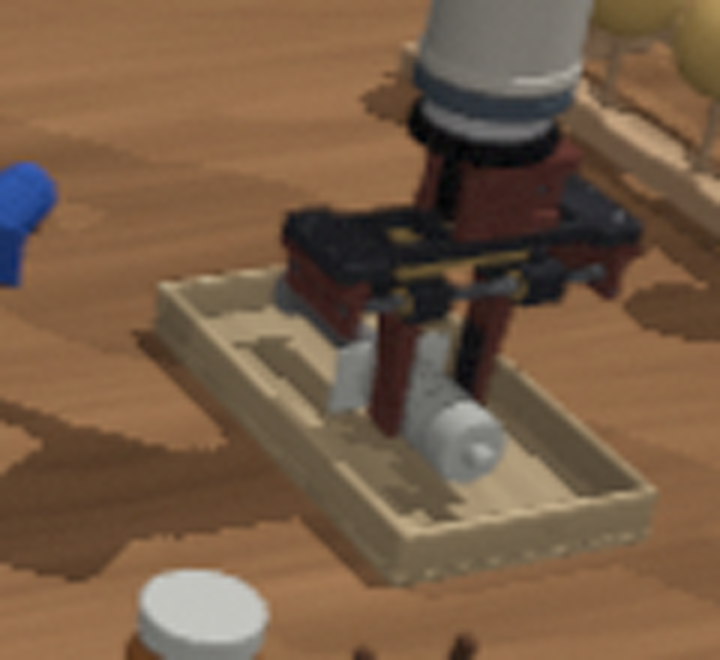

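>>> step_arm(increments=[{"hand": 30, "delta_pos": [0, 0, -0.03], "rotation": [0, 0, 0]}, {"hand": 30, "delta_pos": [0, 0, -0.02], "rotation": [0, 0, 0]}, {"hand": 30, "delta_pos": [0, 0, -0.015], "rotation": [0, 0, 0]}, {"hand": 30, "delta_pos": [0, 0, 0], "rotation": [0, 0, 0]}, {"hand": 30, "delta_pos": [0, 0, 0], "rotation": [0, 0, 0]}])

```text
time_s: 18.8
ee_pos: [0.5547, 0.357, 0.0295]
tcp_rot: [0.709, -0.006, -0.705, -0.008]
wrist_force: [0.3, -0.3, -0.5]
gripper_width: 0.0392
```

>>> step_arm(increments=[{"hand": 60, "delta_pos": [0, 0, 0], "rotation": [0, 0, 0]}, {"hand": 60, "delta_pos": [0, 0, 0], "rotation": [0, 0, 0]}, {"hand": 60, "delta_pos": [0, 0, 0], "rotation": [0, 0, 0]}, {"hand": 60, "delta_pos": [0, 0, 0.1], "rotation": [0, 0, 0]}, {"hand": 60, "delta_pos": [0, 0, 0.2], "rotation": [0, 0, 0]}])

```text
time_s: 19.3
ee_pos: [0.5522, 0.3556, 0.085]
tcp_rot: [-0.706, 0.008, 0.708, 0.006]
wrist_force: [-0.3, -0.3, 0.6]
gripper_width: 0.0598
```

>>> step_arm(increments=[{"hand": 60, "delta_pos": [0, 0, 0.2], "rotation": [0, 0, 0]}, {"hand": 60, "delta_pos": [0, 0, 0.2], "rotation": [0, 0, 0]}, {"hand": 60, "delta_pos": [-0.15, -0.1, 0.1], "rotation": [0, 0, 0]}, {"hand": 60, "delta_pos": [-0.15, -0.15, 0], "rotation": [0, 0, 0]}, {"hand": 60, "delta_pos": [-0.15, -0.15, 0], "rotation": [0, 0, 0]}])

```text
time_s: 19.8
ee_pos: [0.4638, 0.2769, 0.1947]
tcp_rot: [0.709, -0.005, -0.705, -0.008]
wrist_force: [0.7, -0.4, 0.9]
gripper_width: 0.0601
```

>>> step_arm(increments=[{"hand": 60, "delta_pos": [-0.05, -0.22, 0], "rotation": [0, 0, 0]}, {"hand": 60, "delta_pos": [-0.05, -0.22, 0], "rotation": [0, 0, 0]}, {"hand": 60, "delta_pos": [0, -0.22, 0], "rotation": [0, 0, 0]}, {"hand": 60, "delta_pos": [0, -0.1, 0], "rotation": [0, 0, 0]}, {"hand": 60, "delta_pos": [0, 0, 0], "rotation": [0, 0, 0]}])

```text
time_s: 20.3
ee_pos: [0.4397, 0.1186, 0.1996]
tcp_rot: [0.713, -0.004, -0.702, -0.008]
wrist_force: [0.3, 0.7, -0.2]
gripper_width: 0.0602
```

```bash
python3 - <<'E'
from h import *
plan(.552,.358,.029,-1)
im=viewer.capture("scene");cv2.imwrite("pics/s9.png",im)
t=viewer.capture("top");cv2.imwrite("pics/t9.png",t)
crop(t,100,150,90,110,5,"pics/a.png");crop(t,330,160,80,90,6,"pics/b.png")
a=cv2.imread("pics/a.png");b=cv2.imread("pics/b.png");b=cv2.copyMakeBorder(b[:540],0,550-540,0,0,0)if b.shape[0]<=550 else b
cv2.imwrite("pics/ab.png",np.hstack([cv2.resize(a,(360,440)),cv2.resize(b,(391,440))]))
E
```

```text
t 20.3 ee [0.4397 0.1186 0.1996] q6 [0.19 1.78] F [ 0.3  0.7 -0.2] w 0.0602
d mm [ 112.3  239.4 -170.6] norm total [ 0.562  1.197 -0.853] rows>= 6.293870535033939 rot deg [-0.32  0.9  -0.04] norm total [-0.0026  0.0075 -0.0003] rows>= 0.11101297051021525
```

View pics/s9.png

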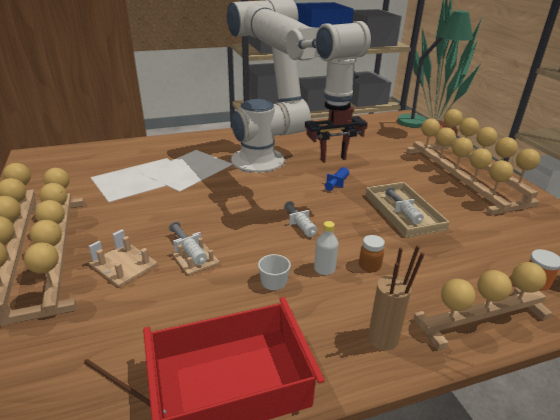

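View pics/t9.png

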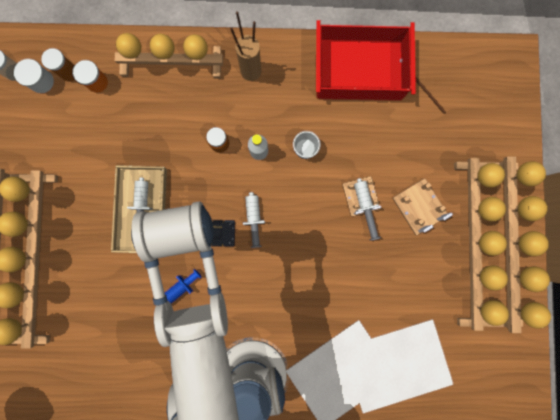

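View pics/a.png

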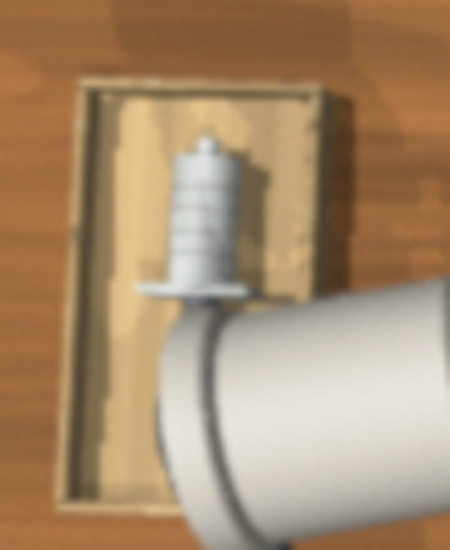

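View pics/b.png

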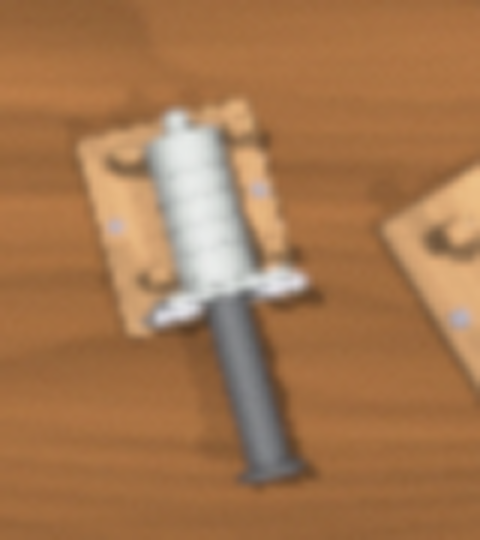

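Both placings look right. I'll check the plunger lengths: in crop b, the cradle syringe runs from the nozzle at (177,109) to the plate at (272,482).

```bash
python3 - <<'E'
from h import *
T=lambda u:un(u,330,160,6)
a=ray("top",T((177,109)),.03);b=ray("top",T((272,482)),.03);print(np.linalg.norm(a-b))
crop(cv2.imread("pics/s9.png"),360,175,90,65,8,"pics/s10.png")
E
```

```text
0.20297028386769364
```

View pics/s10.png

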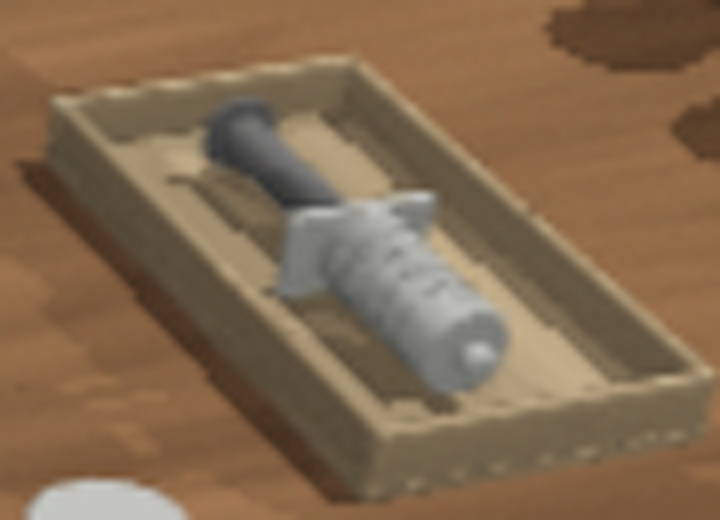

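```bash
python3 - <<'E'
from h import *
T=lambda u:un(u,360,175,8)
a=ray("scene",T((482,356)),.026);b=ray("scene",T((236,132)),.026);print(np.linalg.norm(a-b),a,b)
print(robot.hand_in())
E
```

```text
0.18626825867876187 [0.60331264 0.36194324 0.026     ] [0.41706129 0.35943295 0.026     ]
the job is handed in; nothing more can be done
None
```

I did the job in the order asked and handed it in at about 20 s of the 61 s. I didn't measure the tray syringe's plunger as exactly fully out.

- **Empty syringe:** it lies in the smaller cradle, nozzle forward, with its flange in the slot against the yoke. I let go of it, took it by the rod and drew the plunger until the pull rose from 4 N to about 15 N at the stop. The top view gives about 203 mm overall against a nominal 198 mm. The same method read 1–4 mm long on the untouched syringes, so this fits fully out.
- **Full syringe:** it lies flat inside the tray, lengthwise, clear of the walls, and the gripper only ever touched its barrel. The last check came out short: about 186 mm from nozzle tip to thumb plate in the oblique scene view, where about 193 mm was expected. That is roughly 2 px, so I put it down to reading error. The arm hid the plunger in the top view, so I couldn't confirm it there.
- **Everything else:** the half-used syringe, the blue look-alike, the jar, the bottle, the tub and the larger cradle look unmoved. The gripper was about 0.2 m above the bench, touching nothing, when I handed in. The largest wrist force in the readings was about 17 N.

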